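Seat, load and close up a prize-capsule dispenser

ROBOT

A 6-joint arm with a two-finger parallel gripper is mounted at the origin on the work surface. World frame = base frame: x ahead of the robot, y to its left, z up, the work surface at z = 0. Lengths are in m, angles in degrees, forces in N, time in s.
With the tool pointing down it reaches from about 0.35 to 0.975 m from the base axis. Payload 4.9 kg.
Tool frame: the origin (TCP) lies midway between the tips of the shut fingers; the grasp point (between the pads) lies 19 mm behind it; y points along the fingers, z is the direction in which the jaws open and shut, and the axes are right-handed (so a half turn about y gives the same grasp; the last joint's range is limited). The gripper opens to 85 mm and grips with 20 to 120 N. Pads are 22 mm wide; open, the fingers measure 114 mm over their backs; the gripper's body (76 mm by 85 mm) begins 54 mm behind the grasp point. The pads swing forward as they close: fully open they stand 13 mm farther back than shut.
Start: joints at [57.41, 3.019, 92.412, -0, 84.569, -6.818], TCP at [0.272, 0.563, 0.231] pointing down, gripper open.
Joint ranges: [-172.51, 172.51], [-57.92, 126.97], [3.15, 148.05], [-58.71, 238.71], [5.1, 150.11], [-179.66, 179.66]. Speed limits (degrees/s): [147.25, 147.25, 180, 180, 180, 180].

INTERFACE

Orientations are given as a 3x3 rotation matrix whose columns are the frame's x, y, z axes.
In Python, from rig import bot, read_camera, camera_info gives the robot as it stands.
- The arm moves only by the tool drive_tool, never from a script. Its arguments are lists of equal length, an entry for each row: "fingers": the opening, from 0 (shut) to 1 (fully open); "travel": the shift along the tool's x, y, z in mm, a list of three; "yaw": the turn about the tool's y in degrees. In form: {"fingers": [fingers, ...], "travel": [[tx, ty, tz], ...], "yaw": [yaw, ...]}. A call has 1 to 20 rows; each row shifts and turns the commanded pose from where the row before left it, along the tool's axes as they then stand; what a row does not reach is not made up. A row lasts 1/8 s, in which the tool goes at most 62.5 mm and 10.7 degrees, less where a joint would pass 70% of its speed; a pose out of reach is approached as far as the arm can. A call with a gripper value outside its range is refused whole. The fingers move at their own pace and stop on an object; the grip force is fixed at half the most. Time passes only in rows, so rows that do not move let the fingers close. It gives the time, the measured TCP pose, the force and the opening at its end, in the units of the state.
- bot.get_obs(): the state, without advancing time (a new reading comes with each control period).
- read_camera(name): name is "side" or "top" or "wrist"; returns (picture, depth): 400x640x3 uint8, red, green, blue; 400x640 float32, m along the optical axis (not along the pixel's ray), 0 where there is no reading.
- camera_info(name): a dict with "vfov" (degrees; the focal length in pixels is half the picture's height over the tangent of half this angle, whatever the lens; pixels are square), "cx", "cy" (the principal point, pixels), "origin" and "attitude" of the camera in the world. Camera axes: x right, y down, z forward; pixel columns grow to the right and rows downward; lengths in m; the calibration is good to about 2 mm. A picture is of the moment at which its call begins: read the wrist's pose just before it. camera_info takes no time and is no camera call; for the wrist camera it gives the pose at the moment of the call.
- bot.hand_in(): hands the job in, once; it reports no verdict.
The state is a dict: "clock": time; "joint_pos": joint angles; "dq": joint speeds; "joint_efforts": joint torques, N m; "ee_pos": TCP position; "tool_rot": TCP orientation; "wrist_force": force on the tool from outside, world axes, zero at the start; "moment": the same for the moment, N m; "gripper_width": finger opening in m.
Only numpy, scipy, OpenCV 4.12 (cv2) and the standard library are available. Lean on these libraries where they do the work, as an engineer would, in place of code of your own. Each camera call takes 0.05 s, during which the arm holds its last target.

TASK

The wheel of this prize-capsule dispenser is sitting up on its key: turn it on its shaft until its keyway drops over the key and the wheel lies fully down on the housing. Then put all the loose prize capsules into the wheel's cups, one to a cup, and butt the delivery chute's open end flush and square against the housing, centred on the outlet opening. Leave the screwdriver, the jar and the carton where they are.

Things in the scene. Friction and masses are not known exactly. Their poses are not given: they have to be found in the camera images.
- housing: Dispenser housing, fixed: navy box 200 x 200 x 35 mm with orange trim. Origin at the centre of its underside, on the bench. A fixed upright steel shaft, 16 mm in diameter, stands at its centre, its end 107 mm above the bench. An orange dash on the shaft's end, and one on the deck's edge and side, point along the housing's +x, where the key is.
- key (a point): Middle of the top of the key: a 7 mm wide bar fixed to the shaft on the housing's +x side, from the housing's top (35 mm) up to 49 mm, reaching out to 17 mm from the shaft's axis. Hidden below the wheel's hub.
- outlet (a point): Foot, at bench height, of the middle of the housing's outlet face: the flat -y face, 100 mm from the housing's origin. The outlet opening there is black, 40 mm wide, between orange posts.
- wheel: Loose carousel wheel, 0.4 kg, on the shaft with 1.5 mm play all round. Origin on its axis at its underside, z up. Aluminium disc 180 mm in diameter, 5 mm thick. Resting on the key its underside is 49 mm above the bench and it leans a few degrees; with its +x within about 0.1 rad of the housing's +x it drops to 35 mm. It turns freely either way; light pressure down helps it drop.
- hub_top (a point): Centre of the top of the wheel's hub, 55 mm above the wheel's underside: a dark steel square block 44 mm wide, faces along the wheel's x and y, standing 50 mm above the disc; here it can be gripped to turn the wheel.
- keyway (a point): Keyway in the hub's top, 14 mm from the axis on the wheel's +x side: a 10 mm wide slot through the hub's full height, open to the bore. An orange stripe on the disc and hub runs the same way, along the wheel's +x.
- chute: Loose delivery chute, 0.3 kg aluminium trough, 50 mm wide (x), 80 mm long (y), 32 mm high, with 5 mm side walls. Origin at the centre of its underside. Its +y end is open and belongs against the housing's outlet face; a low orange stop closes its -y end. In place its origin is at (0, -140, 0) mm in the housing's axes, axes parallel.
- mat: Fixed thin grey mat, 240 x 160 x 3 mm, on which the capsules start standing. Origin at the centre of its underside.
- screwdriver: Screwdriver lying on the bench beyond the housing; leave it.
- jar: Small closed jar, 64 mm in diameter, 85 mm high; leave it.
- carton: Small cardboard carton 90 x 120 x 60 mm; leave it.
- capsule0: Loose red prize capsule (may be absent), 20 g: faceted (octagonal) barrel 31 mm across, 30 mm high, both ends bevelled to flats 20 mm across. Origin at its centre, z along its axis. It may end any way up.
- capsule1: Loose yellow prize capsule (may be absent), 20 g: faceted (octagonal) barrel 31 mm across, 30 mm high, both ends bevelled to flats 20 mm across. Origin at its centre, z along its axis. It may end any way up.
- capsule2: Loose green prize capsule (may be absent), 20 g: faceted (octagonal) barrel 31 mm across, 30 mm high, both ends bevelled to flats 20 mm across. Origin at its centre, z along its axis. It may end any way up.
- capsule3: Loose blue prize capsule (may be absent), 20 g: faceted (octagonal) barrel 31 mm across, 30 mm high, both ends bevelled to flats 20 mm across. Origin at its centre, z along its axis. It may end any way up.
- capsule4: Loose orange prize capsule (may be absent), 20 g: faceted (octagonal) barrel 31 mm across, 30 mm high, both ends bevelled to flats 20 mm across. Origin at its centre, z along its axis. It may end any way up.
- capsule5: Loose white prize capsule (may be absent), 20 g: faceted (octagonal) barrel 31 mm across, 30 mm high, both ends bevelled to flats 20 mm across. Origin at its centre, z along its axis. It may end any way up.
- cup0 (a point): Centre of a white cup of the wheel, 30 degrees round from the wheel's +x, 62 mm from the axis, at the height of a seated capsule's centre (20 mm above the wheel's underside). The cup's inside is 42 mm across, outside 48 mm; its floor is 15 mm below this point and its rim 6 mm below.
- cup1 (a point): Centre of a white cup of the wheel, 90 degrees round from the wheel's +x, 62 mm from the axis, at the height of a seated capsule's centre (20 mm above the wheel's underside). The cup's inside is 42 mm across, outside 48 mm; its floor is 15 mm below this point and its rim 6 mm below.
- cup2 (a point): Centre of a white cup of the wheel, 150 degrees round from the wheel's +x, 62 mm from the axis, at the height of a seated capsule's centre (20 mm above the wheel's underside). The cup's inside is 42 mm across, outside 48 mm; its floor is 15 mm below this point and its rim 6 mm below.
- cup3 (a point): Centre of a white cup of the wheel, 210 degrees round from the wheel's +x, 62 mm from the axis, at the height of a seated capsule's centre (20 mm above the wheel's underside). The cup's inside is 42 mm across, outside 48 mm; its floor is 15 mm below this point and its rim 6 mm below.
- cup4 (a point): Centre of a white cup of the wheel, 270 degrees round from the wheel's +x, 62 mm from the axis, at the height of a seated capsule's centre (20 mm above the wheel's underside). The cup's inside is 42 mm across, outside 48 mm; its floor is 15 mm below this point and its rim 6 mm below.
- cup5 (a point): Centre of a white cup of the wheel, 330 degrees round from the wheel's +x, 62 mm from the axis, at the height of a seated capsule's centre (20 mm above the wheel's underside). The cup's inside is 42 mm across, outside 48 mm; its floor is 15 mm below this point and its rim 6 mm below.
Not all that is in view belongs to the job. Several things look just like the capsule2: the one meant starts farthest to the robot's left.

How it is judged:
By the outcome, as a careful person would: the job done as asked, in the order asked, and still so for the second after the job is handed in, with the robot touching nothing.
Of capsule0, capsule1, capsule2, capsule3, capsule4, capsule5 only 4 to 6 are there at a start; the rules pass over those that are not, and their reading is None.
At some moment in a run one of capsule0, capsule1, capsule2, capsule3, capsule4, capsule5, chute may be knocked a few centimetres aside while the robot is not near it.
Once in a run the grip may slacken for a moment while it holds something.
It also fails if it takes over 210 s, if anything falls off the work surface, if the arm or the gripper's body presses on something with over 40 N, if the wrist force passes 120 N, or if a joint passes its speed limit or range.

## Working session

There is one attempt and no reset: what is moved stays moved. The work goes in short steps, Python scripts to look and compute and a tool call to move; the robot and the scene stay as the last step left them, time stands still between calls to the robot, and variables do not carry over. Pictures are saved under pics/ and viewed, and the job is handed in when it is done.

Besides the shell and the picture viewer there is one more tool, called after "Emit:" by a JSON object that holds its "api" and its "payload", one argument or row to a line. drive_tool: Moves the arm, as the interface text tells. Its arguments: {"type":"object","properties":{"fingers":{"type":"array"},"travel":{"type":"array"},"yaw":{"type":"array"}},"required":["fingers","travel","yaw"]}

```bash
ls; mkdir -p pics; python3 - <<'E'
from rig import bot, read_camera, camera_info
import cv2, numpy as np
o=bot.get_obs(); print(o)
for n in ("side","top","wrist"):
    print(n,camera_info(n))
    p,d=read_camera(n); cv2.imwrite(f"pics/{n}0.png",p[:,:,::-1]); np.savez(f"pics/{n}0.npz",p=p,d=d)
E
```

```text
pics
{'clock': 0.0, 'joint_pos': array([ 5.74099372e+01,  3.05825305e+00,  9.24907855e+01, -6.86646470e-04,
        8.45693338e+01, -6.81700938e+00]), 'dq': array([ 0.05958215,  0.06471535, -0.08095068,  0.01467904,  0.06755451,
        0.05233681]), 'joint_efforts': array([-2.45037845e-03, -3.93675935e+01, -3.70174456e+01, -2.86810337e-04,
        7.08468579e-03, -1.14544201e-05]), 'ee_pos': array([0.27141136, 0.5623084 , 0.23006589]), 'tool_rot': array([[ 9.00523734e-01, -1.10273846e-03,  4.34805461e-01],
       [-4.34806797e-01, -1.74711297e-03,  9.00522069e-01],
       [-2.33386059e-04, -9.99997866e-01, -2.05279488e-03]]), 'wrist_force': array([ 0.68750137,  0.73050659, -0.18833599]), 'moment': array([ 0.01892376, -0.01068891,  0.02438056]), 'gripper_width': 0.08513350219264972}
side {'vfov': 43.93623696021602, 'cx': 321.1482673878576, 'cy': 199.5367625347696, 'origin': array([ 0.34092905, -0.86157808,  0.95902278]), 'attitude': array([[ 0.95947696, -0.1957788 ,  0.20266875],
       [-0.28174861, -0.67841509,  0.67850621],
       [ 0.00465641, -0.70811272, -0.70608406]])}
top {'vfov': 49.254982179305365, 'cx': 318.20759730660956, 'cy': 196.96933112031138, 'origin': array([ 0.37161788, -0.05578384,  1.03294942]), 'attitude': array([[ 0.10224154, -0.96842053,  0.2273947 ],
       [-0.99475792, -0.09995433,  0.02158254],
       [ 0.00182811, -0.22840931, -0.97356348]])}
wrist {'vfov': 65.75891797322222, 'cx': 318.9828277806117, 'cy': 196.8601043380806, 'origin': array([0.20485898, 0.59389649, 0.37332703]), 'attitude': array([[ 0.4345671 ,  0.862817  ,  0.25826007],
       [ 0.90063848, -0.41589305, -0.12602898],
       [-0.00133137,  0.28736701, -0.95781962]])}
```

View pics/top0.png

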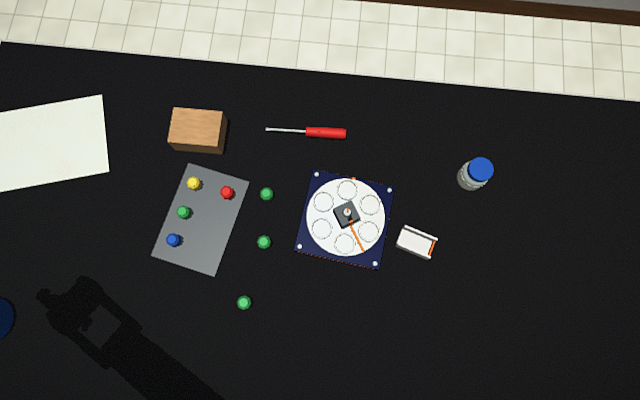

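View pics/side0.png

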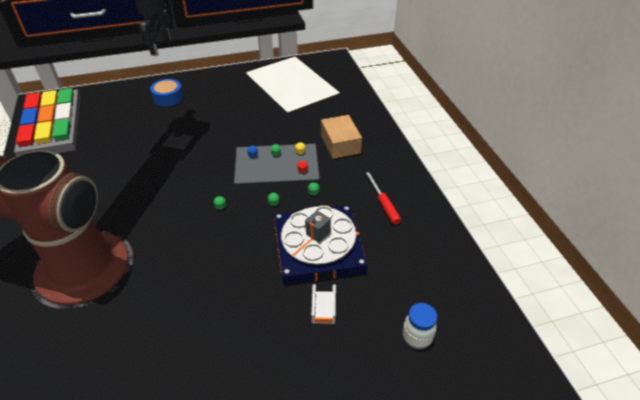

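View pics/wrist0.png

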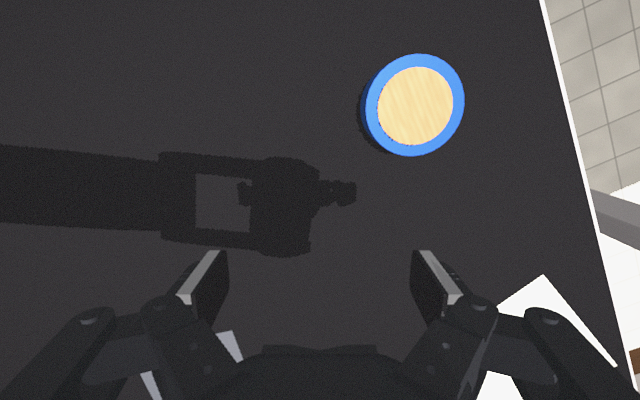

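```bash
cat > h.py <<'E'
from rig import bot, read_camera, camera_info
import cv2, numpy as np
def f_of(ci): return 200/np.tan(np.radians(ci['vfov'])/2)
def ray(ci,u,v):
    f=f_of(ci); d=np.array([(u-ci['cx'])/f,(v-ci['cy'])/f,1.0]); return np.array(ci['attitude'])@d
def onplane(ci,u,v,z):
    r=ray(ci,u,v); o=np.array(ci['origin']); return o+r*(z-o[2])/r[2]
def proj(ci,P):
    f=f_of(ci); c=(np.asarray(P)-ci['origin'])@np.array(ci['attitude']); return c[...,:2]/c[...,2:]*f+[ci['cx'],ci['cy']]
def pt(ci,u,v,depth): return np.array(ci['origin'])+ray(ci,u,v)*depth
def look(n,tag,crop=None,s=1):
    ci=camera_info(n); p,d=read_camera(n)
    q=p[:,:,::-1]
    if crop: x0,y0,x1,y1=crop; q=q[y0:y1,x0:x1]
    if s!=1: q=cv2.resize(q,None,fx=s,fy=s,interpolation=cv2.INTER_CUBIC)
    cv2.imwrite(f"pics/{tag}.png",q); return ci,p,d
def hsv(p): return cv2.cvtColor(p,cv2.COLOR_RGB2HSV)
def blobs(m,amin=15):
    n,l,s,c=cv2.connectedComponentsWithStats(m.astype(np.uint8)); return [(c[i],s[i]) for i in range(1,n) if s[i,4]>=amin]
def goto(xyz,ang=None):
    """report travel (tool axes mm) and yaw to bring TCP to xyz with jaw axis at world angle ang (deg, mod 180)"""
    o=bot.get_obs(); R=o['tool_rot']; e=np.array(xyz)-o['ee_pos']
    t=R.T@e*1000
    z=R[:,2]; a=np.degrees(np.arctan2(z[1],z[0])); y=None
    if ang is not None:
        y=-((ang-a+90)%180-90)   # yaw about tool y (down): + turns clockwise seen from above
    print('t',round(float(o['clock']),2),'travel',np.round(t,1),'yaw',None if y is None else round(float(y),1),'jawang',round(float(a),1),'J6',round(float(o['joint_pos'][5]),1)); return t,y
E
python3 - <<'E'
from h import *
d=np.load('pics/top0.npz');p=d['p']
c=p[140:320,140:460,::-1]; cv2.imwrite('pics/c1.png',cv2.resize(c,None,fx=2.5,fy=2.5,interpolation=cv2.INTER_CUBIC))
c=p[160:280,280:450,::-1]; cv2.imwrite('pics/c2.png',cv2.resize(c,None,fx=4.5,fy=4.5,interpolation=cv2.INTER_CUBIC))
E
```

```text
(no output)
```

View pics/c1.png

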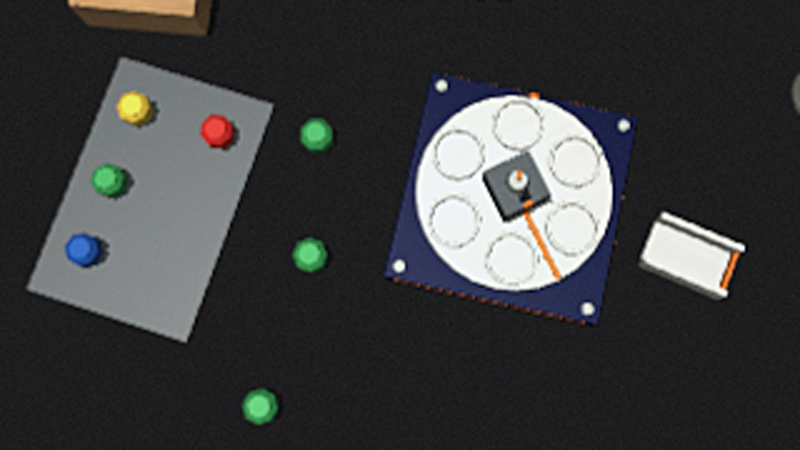

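View pics/c2.png

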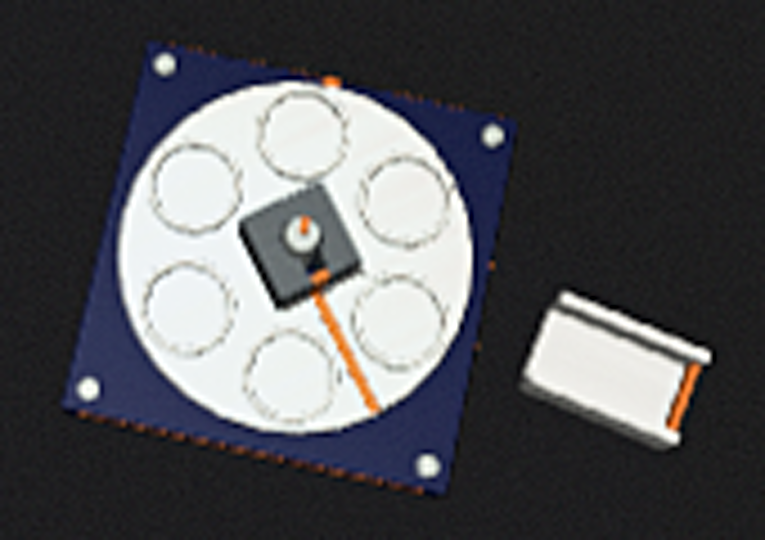

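```bash
python3 - <<'E'
from h import *
D=np.load('pics/top0.npz');p=D['p'];dd=D['d']; ci=camera_info('top'); H=hsv(p)
S=[(164,64),(493,136),(428,465),(88,388)]
# refine screw centroids
P=[]
for a,b in S:
    u,v=a/4.5+280-.39,b/4.5+160-.39
    m=(H[...,1]<80)&(H[...,2]>130); yy,xx=np.nonzero(m); k=np.hypot(xx-u,yy-v)<5
    q=(xx[k].mean(),yy[k].mean()); P.append(onplane(ci,*q,0.037)[:2]); print(np.round(q,1),k.sum(),np.round(P[-1],4))
P=np.array(P); c=P.mean(0)
print('centre',c, 'sides',np.linalg.norm(P-np.roll(P,1,0),axis=1))
# +x dir: from bottom edge to top edge in image
vx=(P[0]+P[1]-P[2]-P[3]); vy=(P[0]+P[3]-P[1]-P[2])
print('x ang',np.degrees(np.arctan2(vx[1],vx[0])),'y ang-90',np.degrees(np.arctan2(vy[1],vy[0]))-90)
# depth check of deck/wheel/bench
for u,v in [(S[0][0]/4.5+285,S[0][1]/4.5+160),(347,190),(323,202),(369,232),(344,244),(346,214),(420,300),(415,242)]:
    u,v=int(u),int(v); print((u,v),np.round(pt(ci,u,v,dd[v,u]),4))
# capsules
for n,h0,h1 in (('red',0,6),('yellow',22,34),('green',50,80),('blue',100,125),('orange',7,20)):
    m=(H[...,0]>=h0)&(H[...,0]<=h1)&(H[...,1]>110)&(H[...,2]>60)
    if n=='blue': m&=H[...,2]>110
    for c_,s in blobs(m,30):
        if s[4]<400: print(n,np.round(c_,1),s[4],np.round(onplane(ci,*c_,0.02 if n!='x' else 0),4), np.round(pt(ci,*c_,dd[int(round(c_[1])),int(round(c_[0]))]),4))
# disc contour
m=((H[...,1]<40)&(H[...,2]>180)).astype(np.uint8); m[:, :290]=0;m[:,395:]=0;m[:160]=0;m[280:]=0
cs=max(cv2.findContours(m,cv2.RETR_EXTERNAL,cv2.CHAIN_APPROX_NONE)[0],key=cv2.contourArea)
e=cv2.fitEllipse(cv2.convexHull(cs)); print('disc',e,onplane(ci,*e[0],0.055))
# shaft end
m=(H[...,1]<60)&(H[...,2]>120); yy,xx=np.nonzero(m); k=np.hypot(xx-346.5,yy-211.5)<6; q=(xx[k].mean(),yy[k].mean());print('shaft px',q,onplane(ci,*q,.107))
# stripe
m=(H[...,0]>=5)&(H[...,0]<=20)&(H[...,1]>120)&(H[...,2]>120); yy,xx=np.nonzero(m)
k=(xx>345)&(xx<368)&(yy>224)&(yy<255)
W=np.array([onplane(ci,x,y,.055)[:2] for x,y in zip(xx[k],yy[k])]); l=cv2.fitLine(W.astype(np.float32),cv2.DIST_L2,0,1e-4,1e-4).ravel(); print('stripe',k.sum(),l,np.degrees(np.arctan2(l[1],l[0])))
# chute
m=((H[...,2]>75)).astype(np.uint8); m[:, :394]=0;m[:,445:]=0;m[:220]=0;m[265:]=0
cs=max(cv2.findContours(m,cv2.RETR_EXTERNAL,cv2.CHAIN_APPROX_NONE)[0],key=cv2.contourArea)
print('chute',cv2.minAreaRect(cs))
E
```

```text
[316.2 173.8] 17 [ 0.6601 -0.0233]
[389.1 189.5] 15 [ 0.6393 -0.198 ]
[374.8 263.2] 20 [ 0.464  -0.1768]
[299. 246.] 21 [ 0.4853 -0.0018]
centre [ 0.56216305 -0.09998243] sides [0.17607274 0.17597819 0.1765362  0.17630514]
x ang -6.940354408099056 y ang-90 -6.855358506484066
(321, 174) [ 0.6608 -0.0346  0.0363]
(347, 190) [ 0.6234 -0.0986  0.0545]
(323, 202) [ 0.5896 -0.0463  0.0538]
(369, 232) [ 0.5316 -0.157   0.0509]
(344, 244) [ 0.4987 -0.1031  0.0498]
(346, 214) [ 0.5565 -0.0989  0.1068]
(420, 300) [ 0.3943 -0.2912 -0.    ]
(415, 242) [ 0.5263 -0.2716  0.0058]
red [226.5 192.2] 137 [0.5974 0.1858 0.02  ] [0.5945 0.1827 0.0331]
yellow [193.6 183.2] 145 [0.6113 0.2678 0.02  ] [0.6084 0.2638 0.0325]
green [266.  193.3] 137 [0.6045 0.0917 0.02  ] [0.6017 0.0899 0.0322]
green [182.9 211.5] 124 [0.5402 0.2815 0.02  ] [0.5378 0.2767 0.0344]
green [263.3 241.5] 150 [0.4892 0.0829 0.02  ] [0.4879 0.0813 0.0313]
green [243.4 302.1] 160 [0.3484 0.1096 0.02  ] [0.3486 0.1082 0.029 ]
blue [172.  239.3] 123 [0.4725 0.2952 0.02  ] [0.4711 0.2905 0.0337]
orange [383.9   0.5] 38 [ 1.1616 -0.1526  0.02  ] [ 1.7541 -0.2252 -0.7398]
orange [459.7   5.8] 374 [ 1.1665 -0.3543  0.02  ] [ 1.7523 -0.5744 -0.7265]
orange [511.    3.9] 51 [ 1.1863 -0.4902  0.02  ] [ 1.7458 -0.7886 -0.6756]
orange [580.3  17. ] 90 [ 1.1656 -0.6726  0.02  ] [ 1.7512 -1.1275 -0.7272]
orange [355.3 234.7] 83 [ 0.5271 -0.1287  0.02  ] [ 0.5218 -0.1262  0.0545]
orange [431.4 247.6] 47 [ 0.5151 -0.3073  0.02  ] [ 0.5152 -0.3075  0.0191]
disc ((345.2616271972656, 216.75274658203125), (77.26870727539062, 78.1905746459961), 109.15619659423828) [ 0.56030909 -0.10015295  0.055     ]
shaft px (np.float64(346.4878048780488), np.float64(211.9268292682927)) [ 0.56111611 -0.09949696  0.107     ]
stripe 59 [ 0.8500404   0.52671754  0.51516813 -0.12894328] 31.78394
chute ((416.1953125, 241.66116333007812), (38.12660217285156, 24.059534072875977), 22.833656311035156)
```

```bash
python3 - <<'E'
from h import *
goto((0.5615,-0.0998,0.20),-58.2)
E
```

```text
t 0.15 travel [ 549.1   31.  -470.2] yaw -57.6 jawang 64.2 J6 -6.8
```

Candidates for capsule2 (top picture): green at (183,212), (266,193), (263,242) and (243,302). The one farthest left is (183,212) on the mat, and the crop confirms it. Red (227,192), yellow (194,183) and blue (172,239) are also present. Orange and white are absent. First move: to above the hub.

Emit:
{"api": "drive_tool", "payload": {
  "fingers": [1, 1, 1, 1, 1, 1, 1, 1, 1, 1, 1, 1, 1, 1, 1, 1],
  "travel": [
    [34.3, 2, -29.4],
    [34.3, 2, -29.4],
    [34.3, 2, -29.4],
    [34.3, 2, -29.4],
    [34.3, 2, -29.4],
    [34.3, 2, -29.4],
    [34.3, 2, -29.4],
    [34.3, 2, -29.4],
    [34.3, 2, -29.4],
    [34.3, 2, -29.4],
    [34.3, 2, -29.4],
    [34.3, 2, -29.4],
    [34.3, 2, -29.4],
    [34.3, 2, -29.4],
    [34.3, 2, -29.4],
    [34.3, 1, -29.4]
  ],
  "yaw": [0, 0, 0, 0, 0, 0, 0, 0, 0, 0, 0, 0, 0, 0, 0, 0]
}}

```text
clock: 2.15
ee_pos: [0.5616, -0.1008, 0.1998]
tool_rot: [[0.9, -0.001, 0.435], [-0.435, 0.0, 0.9], [-0.001, -1.0, 0.0]]
wrist_force: [0.3, 0.9, 0.4]
gripper_width: 0.0855
```

Emit:
{"api": "drive_tool", "payload": {
  "fingers": [1, 1, 1, 1, 1, 1, 1, 1, 1, 1, 1, 1, 1],
  "travel": [
    [0, 0, 0],
    [0, 0, 0],
    [0, 0, 0],
    [0, 0, 0],
    [0, 0, 0],
    [0, 0, 0],
    [0, 0, 0],
    [0, 0, 0],
    [0, 0, 0],
    [0, 0, 0],
    [0, 0, 0],
    [0, 0, 0],
    [0, 0, 0]
  ],
  "yaw": [10.2, 10.2, 10.2, 10.2, 10.2, 10.2, 10.2, 10.2, 10.2, 10.2, 10.2, 10.2, 0]
}}

```text
clock: 3.78
ee_pos: [0.5612, -0.0994, 0.1999]
tool_rot: [[-0.849, -0.001, 0.529], [-0.529, 0.0, -0.849], [0.0, -1.0, -0.0]]
wrist_force: [-0.5, 0.2, 1.4]
gripper_width: 0.0854
```

```bash
python3 - <<'E'
from h import *
goto((0.5615,-0.0998,0.072),-58.2)
look('wrist','w1')
look('top','t1',(280,150,460,280),4)
E
```

```text
t 3.77 travel [-1.000e-01  1.279e+02  6.000e-01] yaw 0.1 jawang -58.1 J6 40.5
```

View pics/w1.png

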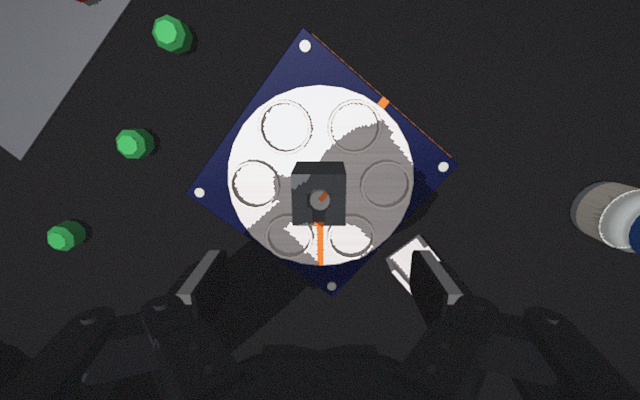

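View pics/t1.png

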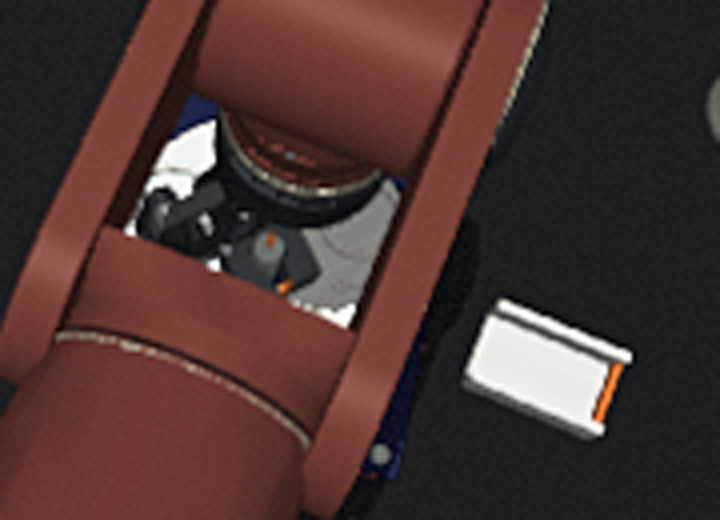

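The hub is square between the jaws and the stripe points down the picture at (320,245). Going down to grip it.

Emit:
{"api": "drive_tool", "payload": {
  "fingers": [1, 1, 1, 1, 1, 1, 0, 0, 0, 0, 0, 0, 0],
  "travel": [
    [0, 32, 0.6],
    [0, 32, 0],
    [0, 32, 0],
    [0, 16, 0],
    [0, 14, 0],
    [0, 0, 0],
    [0, 0, 0],
    [0, 0, 0],
    [0, 0, 0],
    [0, 0, 0],
    [0, 0, 0],
    [0, 0, 0],
    [0, 0, 0]
  ],
  "yaw": [0, 0, 0, 0, 0, 0, 0, 0, 0, 0, 0, 0, 0]
}}

```text
clock: 5.5
ee_pos: [0.5623, -0.0998, 0.0756]
tool_rot: [[-0.85, 0.001, 0.528], [-0.528, 0.0, -0.85], [-0.001, -1.0, 0.001]]
wrist_force: [-2.4, 2.2, 5.5]
gripper_width: 0.043
```

Emit:
{"api": "drive_tool", "payload": {
  "fingers": [0, 0, 0, 0, 0, 0, 0, 0, 0, 0, 0, 0, 0, 0, 0, 0, 0, 0, 0],
  "travel": [
    [0, 0, 0],
    [0, 0, 0],
    [0, 0, 0],
    [0, 0, 0],
    [0, 0, 0],
    [0, 0, 0],
    [0, 0, 0],
    [0, 0, 0],
    [0, 0, 0],
    [0, 0, 0],
    [0, 0, 0],
    [0, 0, 0],
    [0, 0, 0],
    [0, 0, 0],
    [0, 0, 0],
    [0, 0, 0],
    [0, 0, 0],
    [0, 0, 0],
    [0, 0, 0]
  ],
  "yaw": [-8, -8, -8, -8, -8, -8, -8, -8, -8, -8, -8, -8, -8, -8, -8, -8, -8, -5.3, 0]
}}

```text
clock: 7.88
ee_pos: [0.5604, -0.0995, 0.073]
tool_rot: [[0.993, -0.003, 0.121], [-0.121, 0.001, 0.993], [-0.003, -1.0, 0.0]]
wrist_force: [-3.2, 0.5, -2.6]
gripper_width: 0.0431
```

```bash
python3 - <<'E'
from h import *
goto((0.5615,-0.0998,0.072),83.1)
look('wrist','w2')
look('side','s2',(260,180,420,340),4)
E
```

```text
t 7.88 travel [ 1.2  1.  -0.1] yaw -0.0 jawang 83.1 J6 -100.6
```

View pics/w2.png

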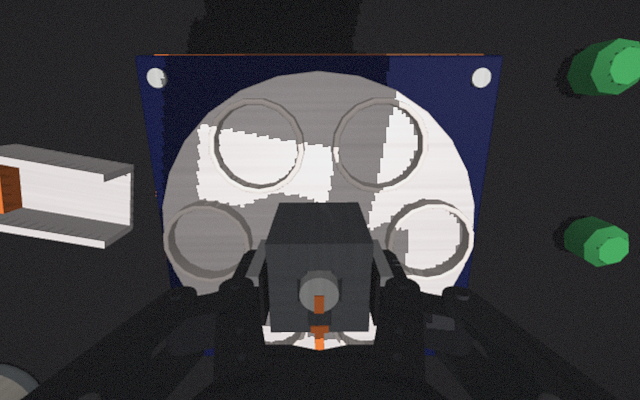

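View pics/s2.png

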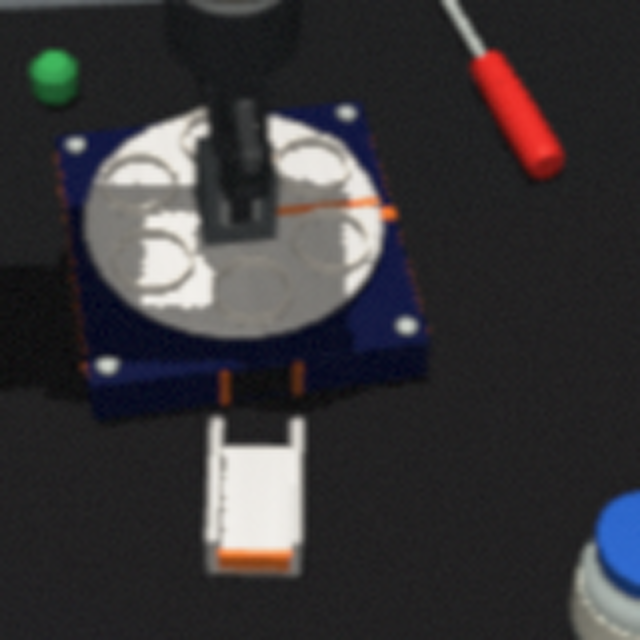

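The stripe, keyway and shaft dash are in line (319,300–340). Opening the jaws so the wheel can drop.

Emit:
{"api": "drive_tool", "payload": {
  "fingers": [0.75, 0.75, 0.75, 0.75, 0.75],
  "travel": [
    [0, 0, 0],
    [0, 0, 0],
    [0, 0, 0],
    [0, 0, 0],
    [0, 0, 0]
  ],
  "yaw": [0, 0, 0, 0, 0]
}}

```text
clock: 8.6
ee_pos: [0.5619, -0.1, 0.0745]
tool_rot: [[0.993, 0.0, 0.12], [-0.12, -0.0, 0.993], [0.0, -1.0, -0.0]]
wrist_force: [-0.1, -0.9, 0.3]
gripper_width: 0.0642
```

```bash
python3 - <<'E'
from h import *
look('wrist','w3')
look('side','s3',(260,180,420,340),4)
E
```

```text
(no output)
```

View pics/w3.png

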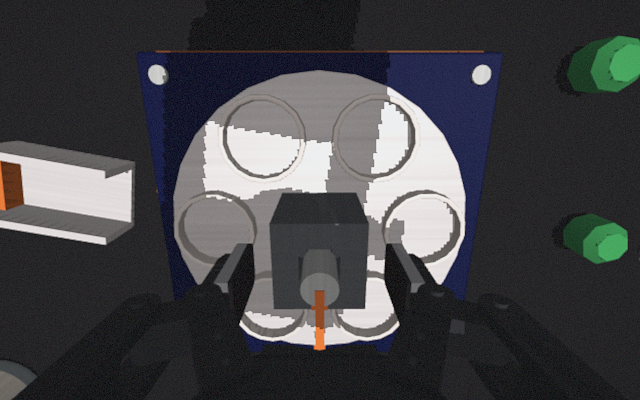

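View pics/s3.png

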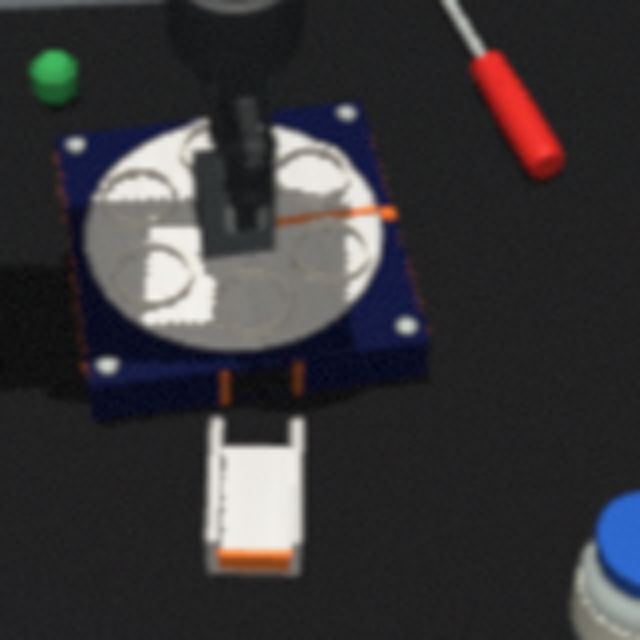

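The wheel has dropped: the shaft now stands well proud at (319,270). Raising and moving over the mat.

Emit:
{"api": "drive_tool", "payload": {
  "fingers": [1, 1, 1, 1, 1, 1, 1, 1, 1, 1, 1, 1],
  "travel": [
    [0, -40, 0],
    [0, -40, 0],
    [0, -40, 0],
    [0, -20, 0],
    [-6.5, 0, 43],
    [-6.5, 0, 43],
    [-6.5, 0, 43],
    [-6.5, 0, 43],
    [-6.5, 0, 43],
    [-6.5, 0, 43],
    [-6.5, 0, 43],
    [-6.5, 0, 40]
  ],
  "yaw": [0, 0, 0, 0, 0, 0, 0, 0, 0, 0, 0, 0]
}}

```text
clock: 10.2
ee_pos: [0.5502, 0.2462, 0.213]
tool_rot: [[0.993, -0.002, 0.119], [-0.119, -0.001, 0.993], [-0.002, -1.0, -0.001]]
wrist_force: [1.1, 0.6, -0.2]
gripper_width: 0.0853
```

```bash
cat > caps.py <<'E'
from h import *
def caps(ci,p,zc=0.018):
    H=hsv(p); out=[]
    for n,h0,h1 in (('red',0,6),('red',174,180),('yellow',22,34),('green',50,80),('blue',100,118)):
        m=(H[...,0]>=h0)&(H[...,0]<=h1)&(H[...,1]>110)&(H[...,2]>60)
        for c_,s in blobs(m,40):
            w=s[2],s[3]; out.append((n,np.round(c_,1),int(s[4]),np.round(onplane(ci,c_[0],c_[1],zc),4)))
    return out
E
python3 - <<'E'
from caps import *
ci,p,d=look('wrist','w4')
print(bot.get_obs()['clock'])
for n in caps(ci,p): print('w',*n)
ci,p,d=look('top','t4',(280,150,460,280),4)
for n in caps(ci,p): print('t',*n)
for u,v in [(347,190),(323,202),(369,232),(344,244),(312,220),(379,215),(325,181),(385,200)]:
    print((u,v),np.round(pt(ci,u,v,d[v,u]),4))
E
```

```text
10.25
w red [273.5 217.6] 524 [0.596  0.1868 0.018 ]
w yellow [345.5 221.4] 566 [0.6107 0.2696 0.018 ]
w green [161.1 133.6] 767 [0.4865 0.0823 0.018 ]
w green [350.5 159.1] 577 [0.5383 0.282  0.018 ]
w green [195.4 231. ] 670 [0.6016 0.0926 0.018 ]
w blue [356.5  92.6] 707 [0.4698 0.2945 0.018 ]
w blue [ 74.6 203. ] 2844 [ 0.5511 -0.037   0.018 ]
w blue [ 51.2 295.5] 65 [ 0.6659 -0.1083  0.018 ]
t red [ 87.4 260.2] 22999 [0.4049 0.4815 0.018 ]
t red [325.8 132.1] 425 [ 0.7747 -0.0351  0.018 ]
t red [226.5 192.2] 137 [0.5978 0.1863 0.018 ]
t green [266.  193.3] 137 [0.6049 0.092  0.018 ]
t green [182.9 211.5] 124 [0.5406 0.2821 0.018 ]
t green [263.7 241.4] 141 [0.4897 0.0823 0.018 ]
t green [243.7 302.2] 144 [0.3482 0.1093 0.018 ]
t blue [480.5 168.7] 510 [ 0.7192 -0.418   0.018 ]
t blue [344.7 220.9] 2089 [ 0.5574 -0.1014  0.018 ]
t blue [172.5 239.4] 135 [0.4725 0.2948 0.018 ]
(347, 190) [ 0.6246 -0.0988  0.0501]
(323, 202) [ 0.5908 -0.0462  0.0485]
(369, 232) [ 0.5323 -0.1575  0.0467]
(344, 244) [ 0.4985 -0.103   0.0514]
(312, 220) [ 0.5482 -0.025   0.0371]
(379, 215) [ 0.5736 -0.1772  0.0483]
(325, 181) [ 0.6454 -0.0457  0.0336]
(385, 200) [ 0.6135 -0.1903  0.0351]
```

View pics/w4.png

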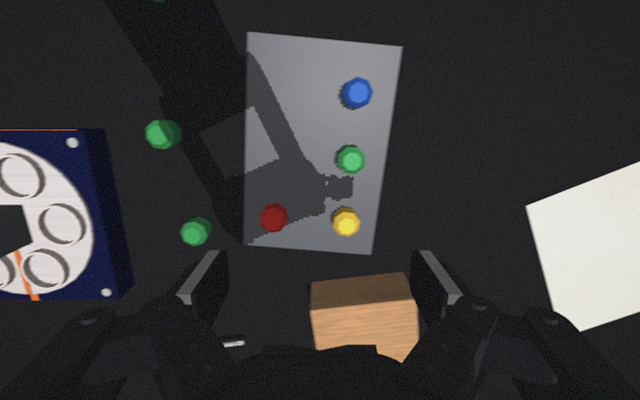

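View pics/t4.png

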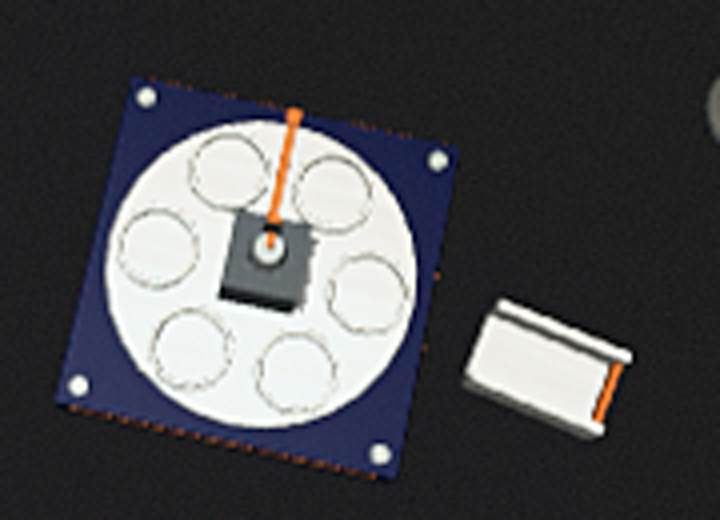

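The wheel lies flat with its stripe running to the deck's dash. The capsules sit where first measured, so red goes first, for cup0.

```bash
python3 - <<'E'
from h import *
goto((0.5965,0.1855,0.010),113.1)
E
```

```text
t 10.3 travel [ 54.1 202.8 -56.6] yaw -29.7 jawang 83.4 J6 -66.2
```

Emit:
{"api": "drive_tool", "payload": {
  "fingers": [0.7, 0.7, 0.7, 0.7, 0.7],
  "travel": [
    [27, 20, -28],
    [27, 20, -28],
    [0, 20, 0],
    [0, 20, 0],
    [0, 20, 0]
  ],
  "yaw": [0, 0, -10, -10, -9.7]
}}

```text
clock: 10.92
ee_pos: [0.5973, 0.1815, 0.1126]
tool_rot: [[0.92, -0.002, -0.392], [0.392, -0.001, 0.92], [-0.002, -1.0, 0.0]]
wrist_force: [0.0, -0.2, -0.1]
gripper_width: 0.06
```

```bash
python3 - <<'E'
from caps import *
goto((0.5965,0.1855,0.010),113.1)
ci,p,d=look('wrist','w5')
for n in caps(ci,p): print('w',*n)
E
```

```text
t 10.93 travel [  1.  102.6   4. ] yaw -0.0 jawang 113.1 J6 -103.0
w red [324.8 200.8] 1205 [0.596  0.1859 0.018 ]
w red [ 37.7 288.9] 2595 [ 0.7696 -0.0141  0.018 ]
w yellow [411.4 245.5] 640 [0.6036 0.2688 0.018 ]
w green [248.2  12.6] 1171 [0.4932 0.0846 0.018 ]
w green [209.5 161.9] 1453 [0.6021 0.0911 0.018 ]
w green [464.8 180.2] 1404 [0.537  0.2809 0.018 ]
w blue [ 50.9 107.8] 6094 [ 0.6093 -0.0286  0.018 ]
w blue [526.6 103.4] 1876 [0.4687 0.2928 0.018 ]
```

View pics/w5.png

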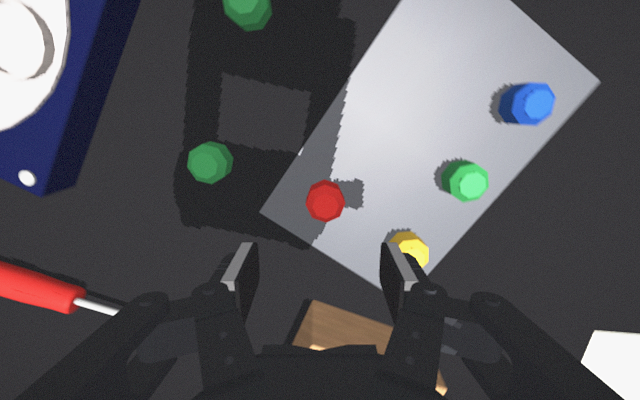

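Emit:
{"api": "drive_tool", "payload": {
  "fingers": [0.7, 0.7, 0.7, 0.7, 0, 0, 0, 0, 0],
  "travel": [
    [0.5, 40, 3],
    [0, 40, 0],
    [0, 22, 0],
    [0, 0, 0],
    [0, 0, 0],
    [0, 0, 0],
    [0, 0, 0],
    [0, 0, 0],
    [0, 0, 0]
  ],
  "yaw": [0, 0, 0, 0, 0, 0, 0, 0, 0]
}}

```text
clock: 12.1
ee_pos: [0.5991, 0.1861, 0.015]
tool_rot: [[0.922, 0.004, -0.388], [0.388, 0.001, 0.922], [0.004, -1.0, -0.001]]
wrist_force: [0.5, -0.2, 6.4]
gripper_width: 0.0276
```

```bash
python3 - <<'E'
from caps import *
goto((0.6185,-0.0755,0.16),113.1)
ci,p,d=look('wrist','w6',(160,150,480,350),2.5)
look('side','s6',(200,120,360,240),5)
E
```

```text
t 12.1 travel [ -83.  -145.  -248.8] yaw -0.3 jawang 112.8 J6 -102.4
```

View pics/w6.png

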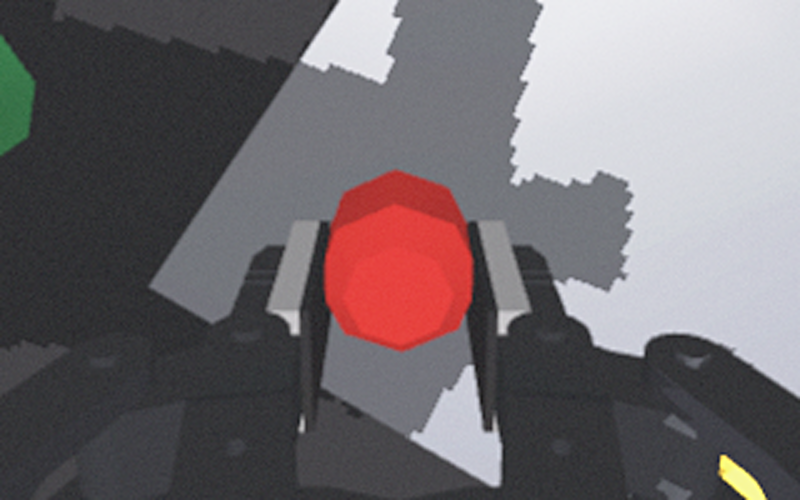

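View pics/s6.png

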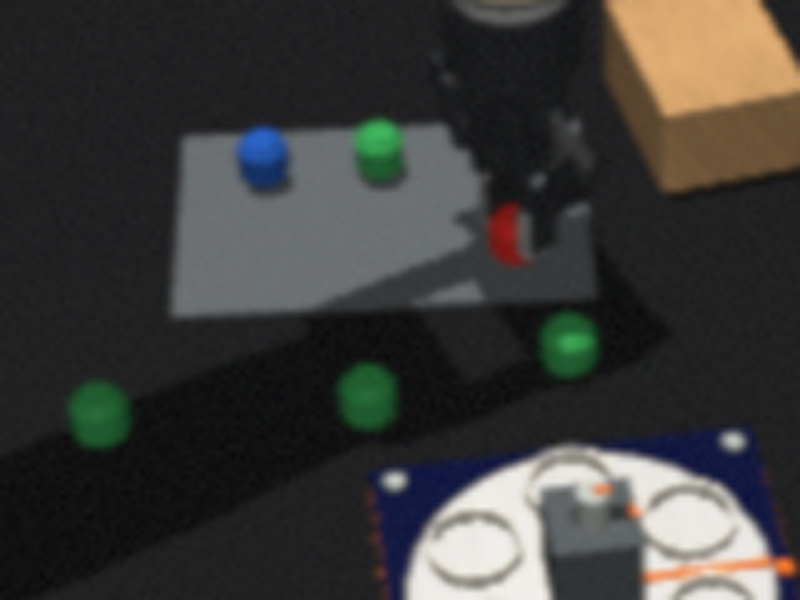

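Emit:
{"api": "drive_tool", "payload": {
  "fingers": [0, 0, 0, 0, 0, 0, 0, 0, 0, 0, 0],
  "travel": [
    [0, -30, 0],
    [0, -50, 0],
    [0, -50, 0],
    [0, -20, 0],
    [-14, 0, -42],
    [-14, 0, -42],
    [-14, 0, -42],
    [-14, 0, -42],
    [-14, 0, -42],
    [-13, 0, -38.8],
    [0, 0, 0]
  ],
  "yaw": [0, 0, 0, 0, 0, 0, 0, 0, 0, 0, 0]
}}

```text
clock: 13.58
ee_pos: [0.6165, -0.0781, 0.161]
tool_rot: [[0.923, -0.002, -0.384], [0.384, 0.0, 0.923], [-0.002, -1.0, 0.001]]
wrist_force: [-1.1, 0.7, -0.8]
gripper_width: 0.0273
```

```bash
python3 - <<'E'
from caps import *
goto((0.6185,-0.0755,0.048),113.1)
ci,p,d=look('wrist','w7')
e=bot.get_obs()
# where cup0 should project
print(proj(ci,np.array([0.6185,-0.0755,0.049])))
E
```

```text
t 13.57 travel [  3.1 113.    1.6] yaw -0.5 jawang 112.6 J6 -126.7
[320.93478205 197.40426351]
```

View pics/w7.png

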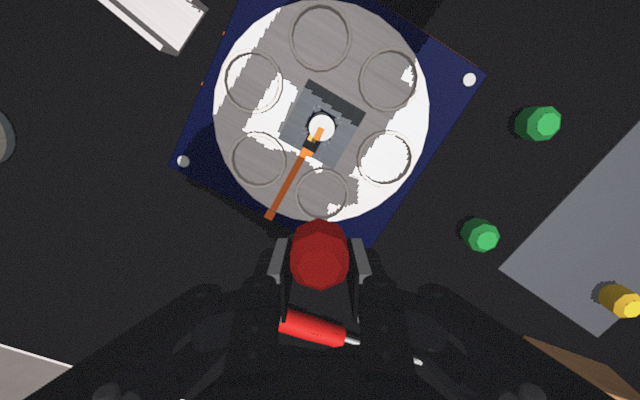

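```bash
python3 - <<'E'
from caps import *
ci=camera_info('wrist')
print(onplane(ci,320,128,.107), proj(ci,np.array([[.5615,-.0998,.107]])))
p,d=read_camera('wrist')
g=cv2.cvtColor(p,cv2.COLOR_RGB2GRAY)
H=hsv(p)
# disc outline
m=((H[...,1]<45)&(g>85)).astype(np.uint8); m[:, :205]=0; m[:,440:]=0; m[225:]=0
m=cv2.morphologyEx(m,cv2.MORPH_CLOSE,np.ones((15,15)))
cs=max(cv2.findContours(m,cv2.RETR_EXTERNAL,cv2.CHAIN_APPROX_NONE)[0],key=cv2.contourArea).reshape(-1,2)
W=np.array([onplane(ci,u,v,.040)[:2] for u,v in cs])
W=W[(cs[:,1]>3)&(cs[:,1]<200)]
for _ in range(4):
    A=np.c_[2*W,np.ones(len(W))]; s=np.linalg.lstsq(A,(W**2).sum(1),rcond=None)[0]; r=np.sqrt(s[2]+s[0]**2+s[1]**2); e=abs(np.hypot(*(W-s[:2]).T)-r); W=W[e<max(.003,2*np.median(e))]
print('disc',s[:2],r,len(W))
for uv in ((320,193),(322,193)): print(onplane(ci,*uv,.049))
E
```

```text
[ 0.56107446 -0.09920008  0.107     ] [[318.84980539 128.26370179]]
disc [ 0.56001219 -0.10013532] 0.08911294054558608 415
[ 0.61512624 -0.07616091  0.049     ]
[ 0.61446486 -0.07457741  0.049     ]
```

Emit:
{"api": "drive_tool", "payload": {
  "fingers": [0, 0, 0, 0, 0, 0, 0.55, 0.55, 0.55],
  "travel": [
    [2, 40, 2],
    [0, 30, 0],
    [0, 20, 0],
    [0, 12, 0],
    [0, 9, 0],
    [0, 0, 0],
    [0, 0, 0],
    [0, 0, 0],
    [0, 0, 0]
  ],
  "yaw": [0, 0, 0, 0, 0, 0, 0, 0, 0]
}}

```text
clock: 14.8
ee_pos: [0.6183, -0.0732, 0.0515]
tool_rot: [[0.922, 0.0, -0.388], [0.388, -0.0, 0.922], [0.0, -1.0, -0.0]]
wrist_force: [0.7, -0.0, -1.2]
gripper_width: 0.0469
```

Emit:
{"api": "drive_tool", "payload": {
  "fingers": [0.55, 0.55, 0.55, 0.7, 0.7, 0.7, 0.7, 0.7, 0.7, 0.7, 0.7, 0.7],
  "travel": [
    [0, -20, 0],
    [0, -40, 0],
    [0, -40, 0],
    [0, -20, 0],
    [0, 0, 45],
    [0, 0, 45],
    [0, 0, 45],
    [0, 0, 45],
    [0, 0, 45],
    [0, 0, 45],
    [0, 0, 45],
    [0, 0, 0]
  ],
  "yaw": [0, 0, 0, 0, 0, 0, 0, 0, 0, 0, 0, 0]
}}

```text
clock: 16.3
ee_pos: [0.4946, 0.2193, 0.1712]
tool_rot: [[0.92, -0.001, -0.392], [0.392, 0.0, 0.92], [-0.001, -1.0, 0.0]]
wrist_force: [0.5, 0.2, 0.1]
gripper_width: 0.0596
```

```bash
python3 - <<'E'
from caps import *
goto((0.6096,0.268,0.09),53.1)
ci,p,d=look('wrist','w8')
for n in caps(ci,p): print('w',*n)
ci,p,d=look('top','t8',(280,150,460,280),4)
for n in caps(ci,p): print('t',*n)
E
```

```text
t 16.3 travel [125.   81.1  -0.3] yaw 60.0 jawang 113.1 J6 -97.1
w red [ 31.5 318.9] 1757 [ 0.7686 -0.018   0.018 ]
w yellow [318.2 290.8] 529 [0.6079 0.2666 0.018 ]
w green [186.3 118.8] 1079 [0.4869 0.0819 0.018 ]
w green [164.  227.7] 916 [0.6013 0.0912 0.018 ]
w green [356.6 242.3] 730 [0.5385 0.2808 0.018 ]
w blue [ 49.2 126. ] 7265 [ 0.5434 -0.034   0.018 ]
w blue [397.  189.1] 846 [0.4705 0.2932 0.018 ]
t red [325.8 132.1] 428 [ 0.7747 -0.0351  0.018 ]
t red [115.4 282.6] 17142 [0.3615 0.4067 0.018 ]
t red [336.5 190.7] 139 [ 0.6286 -0.0754  0.018 ]
t yellow [193.6 183.1] 145 [0.612  0.2684 0.018 ]
t green [266.  193.3] 137 [0.6049 0.092  0.018 ]
t green [263.8 241.5] 139 [0.4895 0.0821 0.018 ]
t green [243.7 302.1] 141 [0.3484 0.1092 0.018 ]
t blue [480.4 168.7] 511 [ 0.7192 -0.4179  0.018 ]
t blue [344.7 220.9] 2075 [ 0.5573 -0.1015  0.018 ]
```

View pics/w8.png

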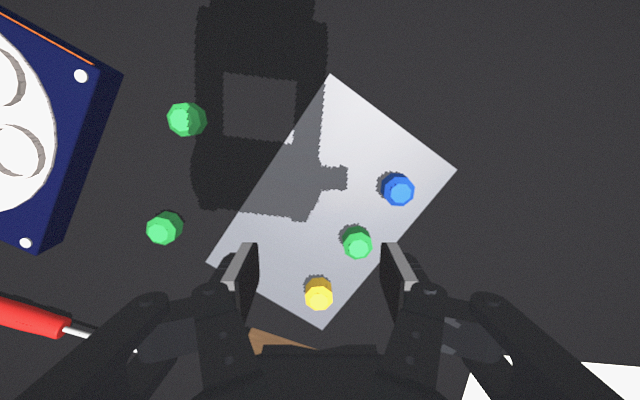

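View pics/t8.png

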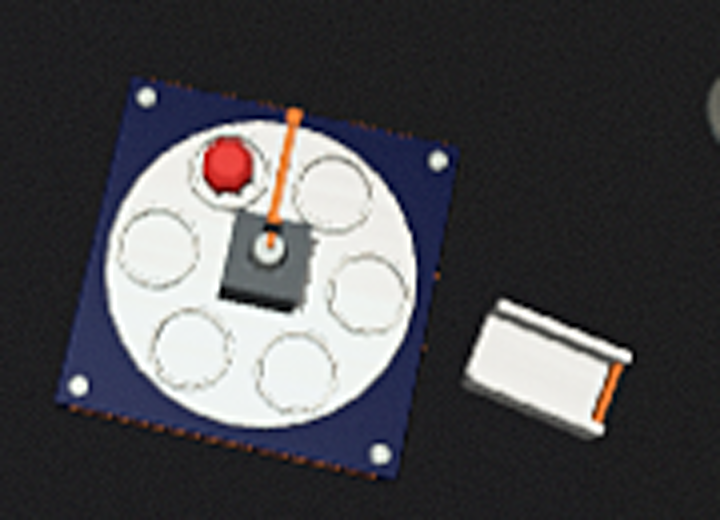

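Red stands in cup0. Yellow is next, for cup3, with the same jaw angle.

Emit:
{"api": "drive_tool", "payload": {
  "fingers": [0.7, 0.7, 0.7, 0.7, 0.7, 0.7, 0.7],
  "travel": [
    [41.5, 0, -0.3],
    [41.5, 0, 0],
    [41.5, 40, 0],
    [0, 40, 0],
    [0, 0, 0],
    [0, 0, 0],
    [0, 0, 0]
  ],
  "yaw": [0, 0, 0, 0, 0, 0, 0]
}}

```text
clock: 17.27
ee_pos: [0.6124, 0.2653, 0.0944]
tool_rot: [[0.922, 0.004, -0.388], [0.388, 0.001, 0.922], [0.005, -1.0, -0.001]]
wrist_force: [-0.2, 0.5, 0.2]
gripper_width: 0.0594
```

```bash
python3 - <<'E'
from caps import *
ci,p,d=look('wrist','w9')
for n in caps(ci,p): print('w',*n)
goto((0.609,0.267,0.010),113.1)
E
```

```text
w yellow [323.6 206.4] 1450 [0.6109 0.2682 0.018 ]
w green [87.9 98.5] 2427 [0.6017 0.0914 0.018 ]
w green [380.3 119.6] 954 [0.5377 0.2794 0.018 ]
w blue [447.7  26.2] 2443 [0.4693 0.2935 0.018 ]
t 17.32 travel [-2.7 84.2  2.8] yaw -0.3 jawang 112.8 J6 -95.8
```

View pics/w9.png

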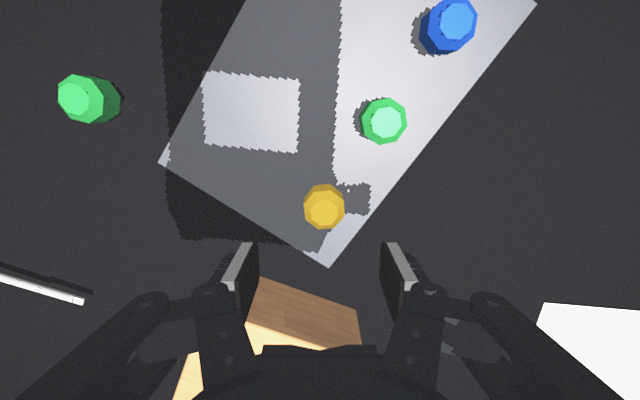

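Emit:
{"api": "drive_tool", "payload": {
  "fingers": [0.7, 0.7, 0.7, 0.7, 0, 0, 0, 0, 0, 0, 0, 0, 0, 0],
  "travel": [
    [-1.5, 30, 2],
    [0, 30, 0],
    [0, 19, 0],
    [0, 0, 0],
    [0, 0, 0],
    [0, 0, 0],
    [0, 0, 0],
    [0, 0, 0],
    [0, 0, 0],
    [0, -30, 0],
    [0, -50, 0],
    [0, -50, 0],
    [0, -20, 0],
    [0, 0, 0]
  ],
  "yaw": [0, 0, 0, 0, 0, 0, 0, 0, 0, 0, 0, 0, 0, 0]
}}

```text
clock: 19.08
ee_pos: [0.6095, 0.2667, 0.1638]
tool_rot: [[0.922, 0.003, -0.388], [0.388, 0.001, 0.922], [0.003, -1.0, -0.0]]
wrist_force: [0.5, 0.1, -0.6]
gripper_width: 0.0269
```

```bash
python3 - <<'E'
from caps import *
ci,p,d=look('wrist','w10',(160,150,480,350),2.5)
goto((0.5035,-0.1245,0.16),113.1)
E
```

```text
t 19.12 travel [-248.2    1.5 -319.6] yaw -0.3 jawang 112.8 J6 -95.6
```

View pics/w10.png

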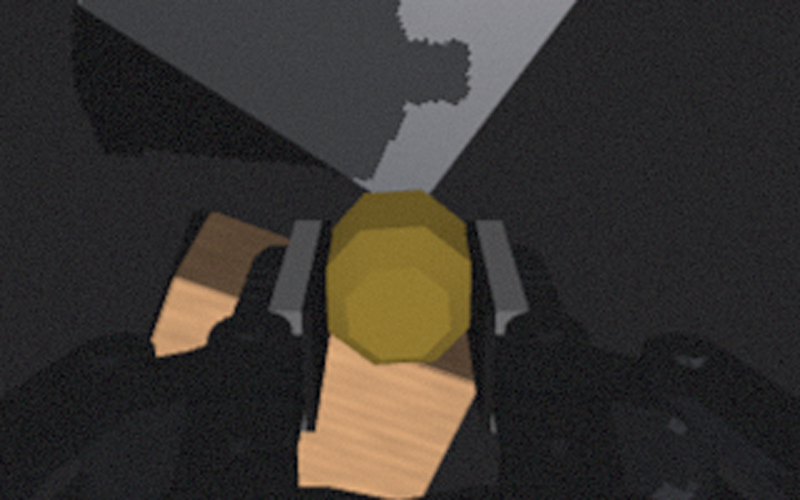

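Emit:
{"api": "drive_tool", "payload": {
  "fingers": [0, 0, 0, 0, 0, 0, 0, 0, 0, 0],
  "travel": [
    [-27.5, 0, -35.5],
    [-27.5, 0, -35.5],
    [-27.5, 0, -35.5],
    [-27.5, 0, -35.5],
    [-27.5, 0, -35.5],
    [-27.5, 0, -35.5],
    [-27.5, 0, -35.5],
    [-27.5, 0, -35.5],
    [-28, 0, -35.5],
    [0, 0, 0]
  ],
  "yaw": [0, 0, 0, 0, 0, 0, 0, 0, 0, 0]
}}

```text
clock: 20.38
ee_pos: [0.5018, -0.1258, 0.159]
tool_rot: [[0.923, -0.005, -0.384], [0.384, 0.002, 0.923], [-0.004, -1.0, 0.004]]
wrist_force: [-0.6, -0.1, -0.6]
gripper_width: 0.0268
```

```bash
python3 - <<'E'
from caps import *
goto((0.5035,-0.1245,0.049),113.1)
ci,p,d=look('wrist','w11')
print(proj(ci,np.array([[0.5035,-0.1245,0.049],[.5615,-.0998,.107],[0.5035,-0.1245,0.055]])), bot.get_obs()['gripper_width'])
E
```

```text
t 20.38 travel [  2.5 110.    0.2] yaw -0.5 jawang 112.6 J6 -134.9
[[319.29972814 197.48842136]
 [320.42756553 302.5279832 ]
 [319.33975835 199.54201291]] 0.026627985480148497
```

View pics/w11.png

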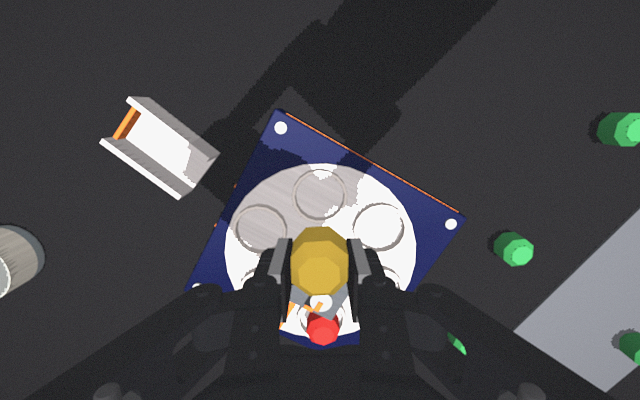

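Emit:
{"api": "drive_tool", "payload": {
  "fingers": [0, 0, 0, 0, 0, 0, 0.55, 0.55, 0.55, 0.55, 0.55, 0.55, 0.55],
  "travel": [
    [0.5, 40, 0],
    [0, 30, 0],
    [0, 20, 0],
    [0, 12, 0],
    [0, 9, 0],
    [0, 0, 0],
    [0, 0, 0],
    [0, 0, 0],
    [0, 0, 0],
    [0, -20, 0],
    [0, -40, 0],
    [0, -40, 0],
    [0, -20, 0]
  ],
  "yaw": [0, 0, 0, 0, 0, 0, 0, 0, 0, 0, 0, 0, 0]
}}

```text
clock: 22.05
ee_pos: [0.5056, -0.1245, 0.174]
tool_rot: [[0.922, 0.004, -0.388], [0.388, -0.001, 0.922], [0.003, -1.0, -0.003]]
wrist_force: [0.1, -0.1, 0.4]
gripper_width: 0.047
```

```bash
python3 - <<'E'
from caps import *
goto((0.5385,0.280,0.16),53.1)
ci,p,d=look('wrist','w12')
E
```

```text
t 22.05 travel [187.2  13.5 360.1] yaw 59.7 jawang 112.8 J6 -134.8
```

View pics/w12.png

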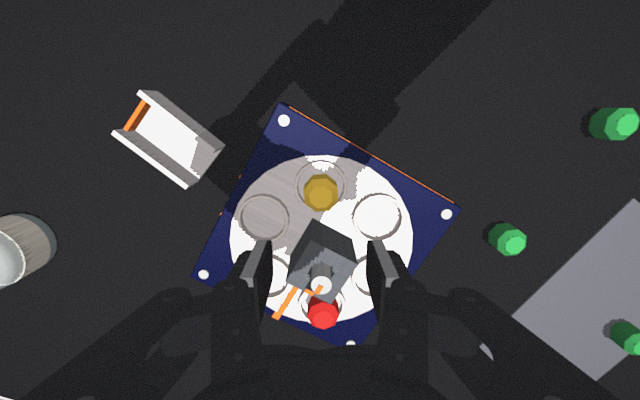

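Emit:
{"api": "drive_tool", "payload": {
  "fingers": [0.7, 0.7, 0.7, 0.7, 0.7, 0.7, 0.7, 0.7, 0.7, 0.7, 0.7, 0.7, 0.7, 0.7, 0.7, 0.7],
  "travel": [
    [20.7, 0, 40],
    [20.7, 0, 40],
    [20.7, 0, 40],
    [20.7, 0, 40],
    [20.7, 0, 40],
    [20.7, 0, 40],
    [20.7, 0, 40],
    [20.7, 0, 40],
    [20.7, 0, 40],
    [0, 10, 0],
    [0, 15, 0],
    [0, 15, 0],
    [0, 15, 0],
    [0, 15, 0],
    [0, 9, 0],
    [0, 0, 0]
  ],
  "yaw": [0, 0, 0, 0, 0, 0, 0, 0, 0, 10, 10, 10, 10, 10, 9.7, 0]
}}

```text
clock: 24.1
ee_pos: [0.5349, 0.2794, 0.0895]
tool_rot: [[0.801, -0.004, 0.598], [-0.598, -0.002, 0.801], [-0.003, -1.0, -0.004]]
wrist_force: [0.1, 0.4, 0.1]
gripper_width: 0.0598
```

```bash
python3 - <<'E'
from caps import *
ci,p,d=look('wrist','w13')
for n in caps(ci,p): print('w',*n)
goto((0.538,0.2805,0.010),53.1)
ci,p,d=look('top','t13',(280,150,460,280),4)
E
```

```text
w green [324.2 212.6] 1475 [0.5388 0.28   0.018 ]
w green [ 90.4 301.4] 1753 [0.4871 0.0834 0.018 ]
w green [189.9 383. ] 722 [0.5963 0.09   0.018 ]
w blue [279.3 125.2] 997 [0.4702 0.2929 0.018 ]
w blue [ 27.5 334.8] 224 [0.4775 0.016  0.018 ]
w blue [ 36.3 348.1] 67 [0.4908 0.0109 0.018 ]
w blue [ 13.9 375.3] 1129 [ 0.4978 -0.0285  0.018 ]
w blue [ 47.  346.9] 41 [0.4954 0.0192 0.018 ]
t 24.15 travel [ 1.5 80.6  2.3] yaw 0.2 jawang 53.3 J6 -32.8
```

View pics/w13.png

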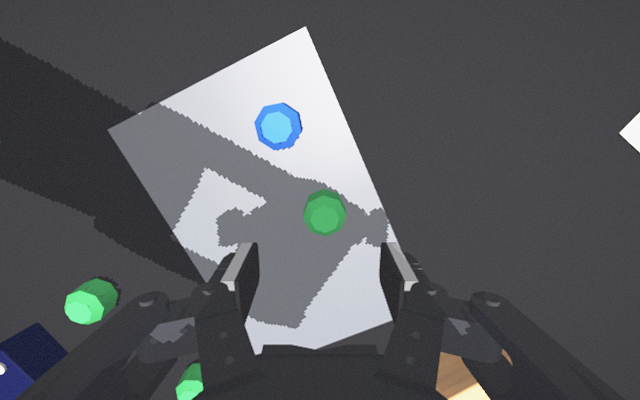

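View pics/t13.png

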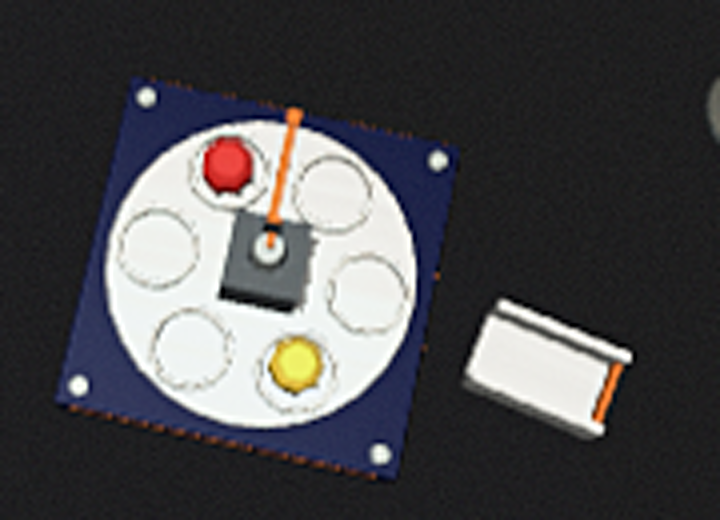

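Yellow is in cup3 and green is centred between the jaws at (324,212). Grasping green, for cup2.

Emit:
{"api": "drive_tool", "payload": {
  "fingers": [0.7, 0.7, 0.7, 0.7, 0, 0, 0, 0, 0, 0, 0, 0, 0, 0],
  "travel": [
    [2, 30, 2],
    [0, 30, 0],
    [0, 20, 0],
    [0, 0, 0],
    [0, 0, 0],
    [0, 0, 0],
    [0, 0, 0],
    [0, 0, 0],
    [0, 0, 0],
    [0, -30, 0],
    [0, -50, 0],
    [0, -50, 0],
    [0, -20, 0],
    [0, 0, 0]
  ],
  "yaw": [0, 0, 0, 0, 0, 0, 0, 0, 0, 0, 0, 0, 0, 0]
}}

```text
clock: 25.95
ee_pos: [0.5402, 0.2808, 0.1637]
tool_rot: [[0.8, 0.003, 0.6], [-0.6, 0.001, 0.8], [0.002, -1.0, 0.003]]
wrist_force: [-0.2, 0.6, -1.4]
gripper_width: 0.027
```

```bash
python3 - <<'E'
from caps import *
ci,p,d=look('wrist','w14',(160,150,480,350),2.5)
goto((0.5105,-0.0626,0.16),53.1)
E
```

```text
t 26.0 travel [ 183.     1.5 -291.4] yaw 0.0 jawang 53.1 J6 -32.7
```

View pics/w14.png

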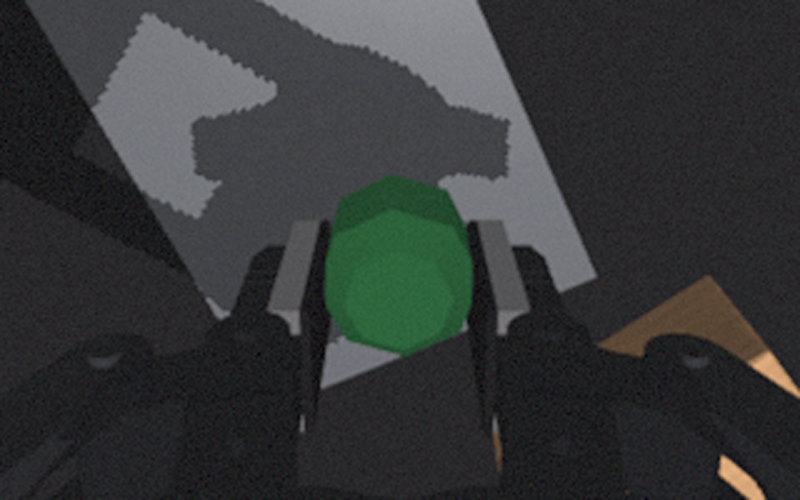

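Emit:
{"api": "drive_tool", "payload": {
  "fingers": [0, 0, 0, 0, 0, 0, 0, 0, 0],
  "travel": [
    [23, 0, -36.5],
    [23, 0, -36.5],
    [23, 0, -36.5],
    [23, 0, -36.5],
    [23, 0, -36.5],
    [23, 0, -36.5],
    [23, 0, -36.5],
    [22, 0, -36],
    [0, 0, 0]
  ],
  "yaw": [0, 0, 0, 0, 0, 0, 0, 0, 0]
}}

```text
clock: 27.12
ee_pos: [0.509, -0.0643, 0.1591]
tool_rot: [[0.798, -0.005, 0.603], [-0.603, 0.001, 0.798], [-0.005, -1.0, -0.002]]
wrist_force: [-0.2, 0.5, 0.1]
gripper_width: 0.0274
```

```bash
python3 - <<'E'
from caps import *
goto((0.5105,-0.0626,0.049),53.1)
ci,p,d=look('wrist','w15')
print(proj(ci,np.array([[0.5105,-0.0626,0.049]])), bot.get_obs()['gripper_width'])
E
```

```text
t 27.12 travel [  0.7 110.1   2.5] yaw -0.2 jawang 52.9 J6 -68.4
[[322.70811014 194.94365039]] 0.027263337784338045
```

View pics/w15.png

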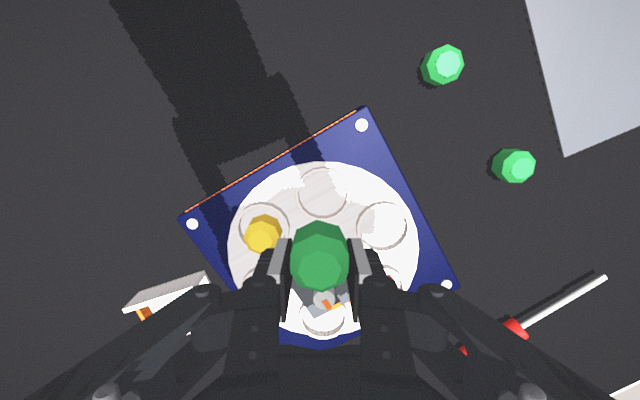

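Emit:
{"api": "drive_tool", "payload": {
  "fingers": [0, 0, 0, 0, 0, 0, 0.55, 0.55, 0.55, 0.55, 0.55, 0.55, 0.55],
  "travel": [
    [-0.5, 40, 2],
    [0, 30, 0],
    [0, 20, 0],
    [0, 12, 0],
    [0, 9, 0],
    [0, 0, 0],
    [0, 0, 0],
    [0, 0, 0],
    [0, 0, 0],
    [0, -20, 0],
    [0, -40, 0],
    [0, -40, 0],
    [0, -20, 0]
  ],
  "yaw": [0, 0, 0, 0, 0, 0, 0, 0, 0, 0, 0, 0, 0]
}}

```text
clock: 28.8
ee_pos: [0.5128, -0.0609, 0.174]
tool_rot: [[0.8, 0.004, 0.6], [-0.6, -0.001, 0.8], [0.004, -1.0, 0.001]]
wrist_force: [-0.0, 0.8, 0.4]
gripper_width: 0.0473
```

```bash
python3 - <<'E'
from caps import *
goto((0.4705,0.293,0.16),-6.9)
ci,p,d=look('wrist','w16')
E
```

```text
t 28.8 travel [-246.3   13.5  257.7] yaw 60.0 jawang 53.1 J6 -68.2
```

View pics/w16.png

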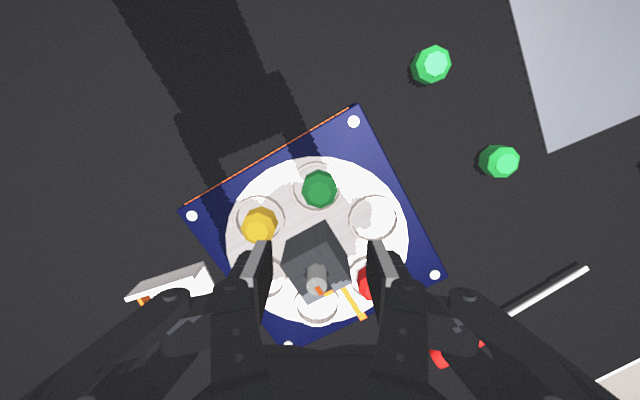

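Emit:
{"api": "drive_tool", "payload": {
  "fingers": [0.7, 0.7, 0.7, 0.7, 0.7, 0.7, 0.7, 0.7, 0.7, 0.7, 0.7],
  "travel": [
    [-31, 0, 32.2],
    [-31, 0, 32.2],
    [-31, 0, 32.2],
    [-31, 0, 32.2],
    [-31, 0, 32.2],
    [-31, 0, 32.2],
    [-31, 0, 32.2],
    [-29.3, 0, 32.3],
    [0, 40, 0],
    [0, 39, 0],
    [0, 0, 0]
  ],
  "yaw": [0, 0, 0, 0, 0, 0, 0, 0, 0, 0, 0]
}}

```text
clock: 30.22
ee_pos: [0.4655, 0.2917, 0.0869]
tool_rot: [[0.8, -0.01, 0.6], [-0.6, -0.004, 0.8], [-0.005, -1.0, -0.009]]
wrist_force: [0.4, -0.4, -0.9]
gripper_width: 0.0598
```

```bash
python3 - <<'E'
from caps import *
ci,p,d=look('wrist','w17')
for n in caps(ci,p): print('w',*n)
goto((0.4705,0.293,0.010),53.1)
ci,p,d=look('top','t17',(280,150,460,280),4)
E
```

```text
w green [ 34.9 225.5] 1646 [0.3482 0.1144 0.018 ]
w green [131.3 356.4] 56 [0.4743 0.0842 0.018 ]
w blue [326.1 216. ] 1551 [0.4712 0.2922 0.018 ]
t 30.27 travel [ 2.3 79.8  2.6] yaw 0.0 jawang 53.1 J6 -28.8
```

View pics/w17.png

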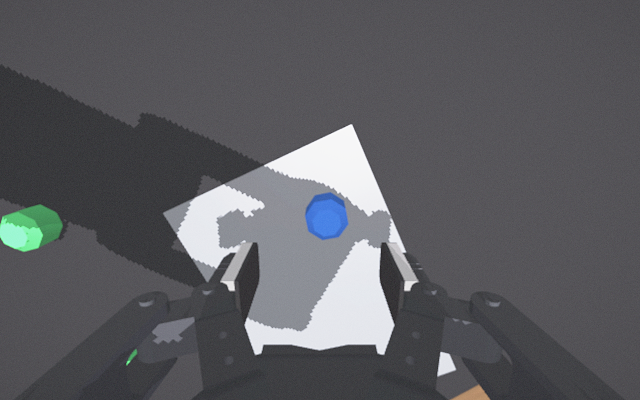

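View pics/t17.png

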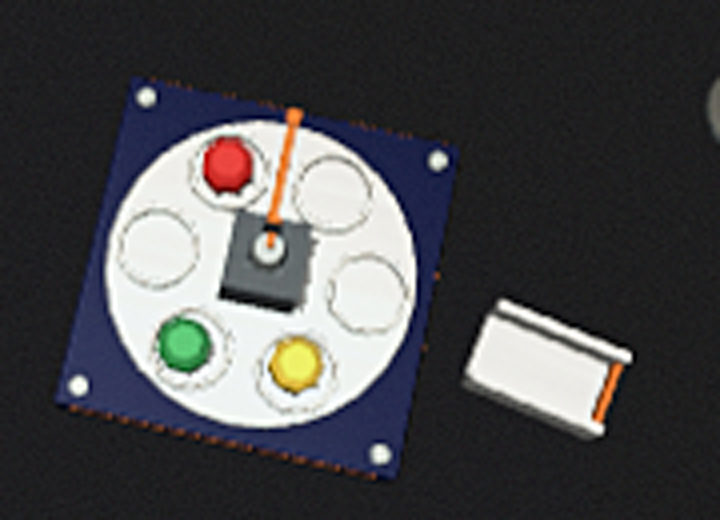

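```bash
python3 - <<'E'
from caps import *
ci=camera_info('top'); p,d=read_camera('top'); H=hsv(p)
for n,u,v in (('red',337,191),('yel',354,241),('green',326,235.5)):
    W=[]
    for y in range(int(v)-8,int(v)+9):
        for x in range(u-8,u+9):
            if H[y,x,1]>110 and d[y,x]>0: W.append(pt(ci,x,y,d[y,x]))
    W=np.array(W); t=W[W[:,2]>np.percentile(W[:,2],50)]
    print(n,len(W),np.round(np.percentile(W[:,2],[5,50,90,98]),4),np.round(t.mean(0),4))
E
```

```text
red 139 [0.0535 0.0683 0.0716 0.0734] [ 0.6191 -0.0748  0.0705]
yel 138 [0.0532 0.0684 0.0713 0.073 ] [ 0.5076 -0.1233  0.0703]
green 126 [0.0595 0.0684 0.0716 0.0732] [ 0.5116 -0.0606  0.0705]
```

All three tops read 70 mm high, so they are seated. Grasping blue, for cup5.

Emit:
{"api": "drive_tool", "payload": {
  "fingers": [0.7, 0.7, 0.7, 0.7, 0, 0, 0, 0, 0, 0, 0, 0, 0, 0],
  "travel": [
    [1.5, 30, 2],
    [0, 30, 0],
    [0, 20, 0],
    [0, 0, 0],
    [0, 0, 0],
    [0, 0, 0],
    [0, 0, 0],
    [0, 0, 0],
    [0, 0, 0],
    [0, -30, 0],
    [0, -50, 0],
    [0, -50, 0],
    [0, -20, 0],
    [0, 0, 0]
  ],
  "yaw": [0, 0, 0, 0, 0, 0, 0, 0, 0, 0, 0, 0, 0, 0]
}}

```text
clock: 32.12
ee_pos: [0.4724, 0.2944, 0.1637]
tool_rot: [[0.8, 0.003, 0.6], [-0.6, 0.001, 0.8], [0.001, -1.0, 0.003]]
wrist_force: [0.4, 0.1, -0.8]
gripper_width: 0.0268
```

```bash
python3 - <<'E'
from caps import *
ci,p,d=look('wrist','w18',(160,150,480,350),2.5)
goto((0.6103,-0.1372,0.16),53.1)
E
```

```text
t 32.17 travel [ 369.9    1.5 -261.4] yaw 0.0 jawang 53.1 J6 -28.9
```

View pics/w18.png

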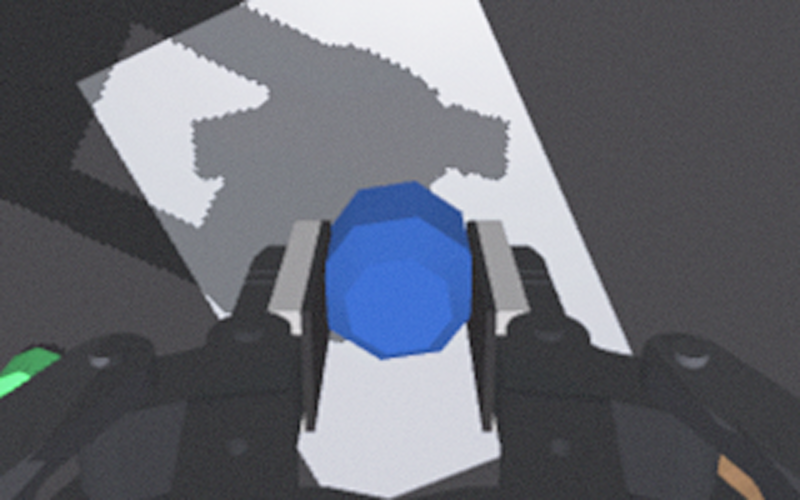

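Emit:
{"api": "drive_tool", "payload": {
  "fingers": [0, 0, 0, 0, 0, 0, 0, 0, 0, 0, 0],
  "travel": [
    [37, 0, -26],
    [37, 0, -26],
    [37, 0, -26],
    [37, 0, -26],
    [37, 0, -26],
    [37, 0, -26],
    [37, 0, -26],
    [37, 0, -26],
    [37, 0, -26],
    [37, 0, -26],
    [0, 0, 0]
  ],
  "yaw": [0, 0, 0, 0, 0, 0, 0, 0, 0, 0, 0]
}}

```text
clock: 33.55
ee_pos: [0.6105, -0.1382, 0.1585]
tool_rot: [[0.798, -0.005, 0.603], [-0.603, 0.001, 0.798], [-0.005, -1.0, -0.002]]
wrist_force: [0.0, 0.2, -0.8]
gripper_width: 0.0269
```

```bash
python3 - <<'E'
from caps import *
goto((0.6103,-0.1372,0.049),53.1)
ci,p,d=look('wrist','w19')
print(proj(ci,np.array([[0.6103,-0.1372,0.049]])), bot.get_obs()['gripper_width'])
E
```

```text
t 33.55 travel [ -0.2 109.5   0.9] yaw -0.2 jawang 52.9 J6 -72.5
[[320.91873859 194.04516042]] 0.026758803861221578
```

View pics/w19.png

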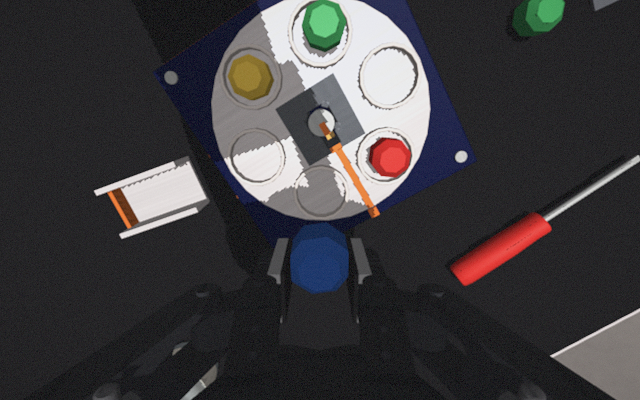

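Emit:
{"api": "drive_tool", "payload": {
  "fingers": [0, 0, 0, 0, 0, 0, 0.55, 0.55, 0.55, 0.55, 0.55, 0.55, 0.55],
  "travel": [
    [-0.5, 40, 0.5],
    [0, 30, 0],
    [0, 20, 0],
    [0, 12, 0],
    [0, 9, 0],
    [0, 0, 0],
    [0, 0, 0],
    [0, 0, 0],
    [0, 0, 0],
    [0, -20, 0],
    [0, -40, 0],
    [0, -40, 0],
    [0, -20, 0]
  ],
  "yaw": [0, 0, 0, 0, 0, 0, 0, 0, 0, 0, 0, 0, 0]
}}

```text
clock: 35.22
ee_pos: [0.6131, -0.1358, 0.176]
tool_rot: [[0.8, 0.006, 0.6], [-0.6, -0.002, 0.8], [0.006, -1.0, 0.002]]
wrist_force: [0.5, -0.1, 0.3]
gripper_width: 0.047
```

```bash
python3 - <<'E'
from caps import *
ci,p,d=look('wrist','w20')
look('side','s20',(260,180,420,340),4)
o=bot.get_obs(); print(o['clock'],o['ee_pos'])
E
```

```text
35.325 [ 0.61336127 -0.13590671  0.17538386]
```

View pics/w20.png

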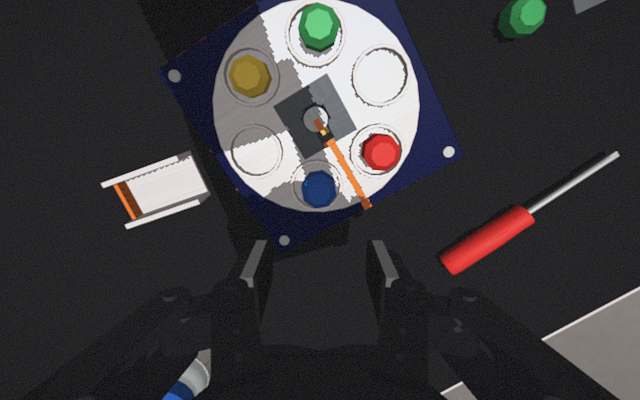

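View pics/s20.png

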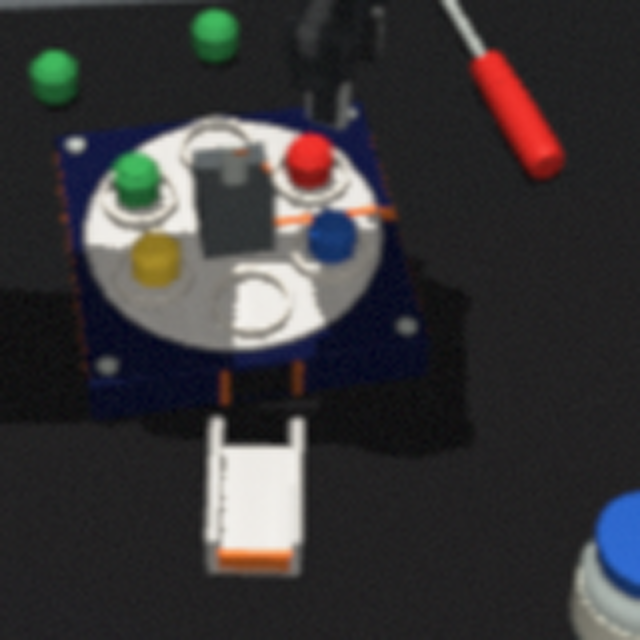

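Blue is in cup5, so all four are placed. Now measuring the chute.

```bash
cat > chute.py <<'E'
from caps import *
def chute(cam):
    ci=camera_info(cam); p,d=read_camera(cam)
    v,u=np.mgrid[0:400,0:640]; f=f_of(ci)
    r=np.stack([(u-ci['cx'])/f,(v-ci['cy'])/f,np.ones_like(u,float)],-1)*d[...,None]
    W=r@np.array(ci['attitude']).T+ci['origin']
    m=(W[...,2]>0.004)&(W[...,2]<0.045)&(d>0)
    # housing frame
    th=np.radians(-6.9); hx=np.array([np.cos(th),np.sin(th)]); hy=np.array([-hx[1],hx[0]])
    q=W[...,:2]-np.array([.5615,-.0998]); X=q@hx; Y=q@hy
    g=cv2.cvtColor(p,cv2.COLOR_RGB2GRAY)
    m&=(Y<-0.103)&(Y>-0.26)&(abs(X)<0.09)
    return ci,p,d,W,X,Y,m
if __name__=='__main__':
    import sys
    for cam in sys.argv[1:]:
        ci,p,d,W,X,Y,m=chute(cam)
        k=m&(W[...,2]>.026)
        for nm,k_,in (('all',m),('top',k)):
            P=np.c_[X[k_],Y[k_]].astype(np.float32)*1000
            rc=cv2.minAreaRect(P); print(cam,nm,len(P),np.round(rc[0],1),np.round(rc[1],1),round(rc[2],1), 'z',np.round(np.percentile(W[...,2][k_],[5,50,95]),4))
E
python3 chute.py top side wrist
```

```text
top all 629 [  -4.3 -188.1] [141.5 169.4] 88.0 z [0.0042 0.0111 0.0335]
top top 187 [ -14.6 -175. ] [80.  51.1] 79.9 z [0.0274 0.0317 0.0344]
side all 1042 [-1.000e-01 -1.813e+02] [178.6 156.7] 0.1 z [0.0041 0.006  0.0344]
side top 187 [  -4.5 -150.6] [146.6  74.2] 62.1 z [0.0295 0.0332 0.0363]
wrist all 3574 [ -17.8 -175.4] [81.6 50.1] 79.4 z [0.0041 0.006  0.0328]
wrist top 971 [ -17.7 -175.2] [80.6 50. ] 79.4 z [0.0285 0.0322 0.0333]
```

```bash
python3 - <<'E'
from caps import *
goto((0.5219,-0.2795,0.10),-17.3)
E
```

```text
t 35.48 travel [  16.    69.6 -168.7] yaw 70.4 jawang 53.1 J6 -72.4
```

Emit:
{"api": "drive_tool", "payload": {
  "fingers": [1, 1, 1, 1, 1, 1, 1, 1, 1, 1, 1, 1, 1, 1],
  "travel": [
    [4, 0, -42],
    [4, 0, -42],
    [4, 0, -42],
    [4, 0, -42.7],
    [0, 10, 0],
    [0, 10, 0],
    [0, 10, 0],
    [0, 10, 0],
    [0, 10, 0],
    [0, 10, 0],
    [0, 9, 0],
    [0, 0, 0],
    [0, 0, 0],
    [0, 0, 0]
  ],
  "yaw": [0, 0, 0, 0, 10, 10, 10, 10, 10, 10, 10.4, 0, 0, 0]
}}

```text
clock: 37.22
ee_pos: [0.5232, -0.2799, 0.1025]
tool_rot: [[-0.296, 0.0, 0.955], [-0.955, -0.0, -0.296], [0.0, -1.0, 0.0]]
wrist_force: [0.0, -0.2, 0.5]
gripper_width: 0.0856
```

```bash
python3 chute.py wrist; python3 - <<'E'
from caps import *
goto((0.5219,-0.2795,0.006),-17.3)
look('wrist','w21')
E
```

```text
wrist all 6064 [ -17.6 -175.1] [80.8 50.1] 79.3 z [0.0041 0.0054 0.0329]
wrist top 1664 [ -17.6 -175.2] [80.8 50.1] 79.3 z [0.0291 0.0323 0.0334]
t 37.27 travel [-0.1 96.6 -1.5] yaw 0.1 jawang -17.2 J6 -18.1
```

View pics/w21.png

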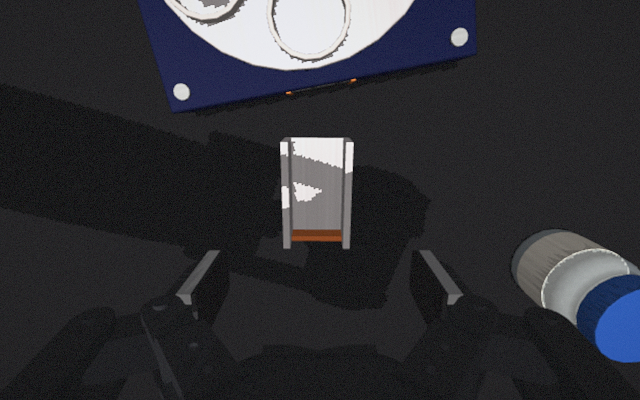

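Emit:
{"api": "drive_tool", "payload": {
  "fingers": [1, 1, 1, 1, 0, 0, 0, 0, 0, 0, 0, 0],
  "travel": [
    [0, 40, -1.5],
    [0, 30, 0],
    [0, 23, 0],
    [0, 0, 0],
    [0, 0, 0],
    [0, 0, 0],
    [0, 0, 0],
    [0, 0, 0],
    [0, 0, 0],
    [0, 0, 0],
    [0, 0, 0],
    [0, 0, 0]
  ],
  "yaw": [0, 0, 0, 0, 0, 0, 0, 0, 0, 0, 0, 0]
}}

```text
clock: 38.83
ee_pos: [0.523, -0.2804, 0.0114]
tool_rot: [[-0.297, 0.003, 0.955], [-0.955, -0.002, -0.297], [0.001, -1.0, 0.003]]
wrist_force: [-0.6, -0.4, 6.2]
gripper_width: 0.0485
```

```bash
python3 chute.py top; python3 - <<'E'
from caps import *
look('wrist','w22')
E
```

```text
top all 60 [  -6.5 -164.3] [145.7 111.2] 39.3 z [0.0041 0.0058 0.032 ]
top top 14 [  15.2 -144.8] [10.3  4.8] 82.5 z [0.0266 0.0306 0.0338]
```

View pics/w22.png

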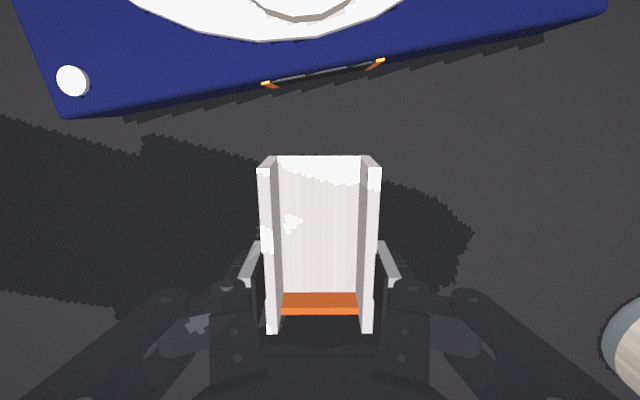

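Emit:
{"api": "drive_tool", "payload": {
  "fingers": [0, 0, 0, 0, 0],
  "travel": [
    [0, 0, 0],
    [0, 0, 0],
    [0, 0, 0],
    [0, 0, 0],
    [0, 0, 0]
  ],
  "yaw": [-3.5, -3.5, -3.5, 0, 0]
}}

```text
clock: 39.55
ee_pos: [0.5232, -0.2798, 0.0114]
tool_rot: [[-0.118, 0.003, 0.993], [-0.993, -0.001, -0.118], [0.001, -1.0, 0.003]]
wrist_force: [-0.0, 1.8, 6.2]
gripper_width: 0.0489
```

```bash
python3 chute.py wrist; python3 - <<'E'
from caps import *
ci,p,d=look('wrist','w23')
np.savez('pics/w23.npz',p=p,d=d,**{k:np.array(v) for k,v in ci.items()})
o=bot.get_obs(); print(o['ee_pos'],o['tool_rot'][:,2],o['gripper_width'])
E
```

```text
wrist all 18110 [ -17.3 -174.8] [76.4 80.7] 0.5 z [0.0042 0.0111 0.0373]
wrist top 6203 [ -17.3 -174.9] [76.4 80.7] 0.3 z [0.0279 0.0325 0.0425]
[ 0.52328037 -0.27984857  0.01140767] [ 0.99305443 -0.11761197  0.00321437] 0.04881204858434395
```

View pics/w23.png

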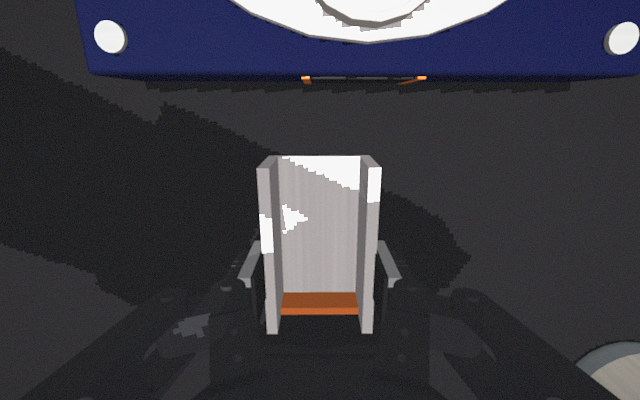

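```bash
python3 - <<'E'
from h import *
D=np.load('pics/w23.npz'); p=D['p'];d=D['d']; ci={k:D[k] for k in ('vfov','cx','cy','origin','attitude')}
ci={k:(float(v) if v.ndim==0 else v) for k,v in ci.items()}
H=hsv(p)
# screws
S=[]
for a in ((110,37),(622,38)):
    m=(H[...,1]<60)&(H[...,2]>150); yy,xx=np.nonzero(m); k=np.hypot(xx-a[0],yy-a[1])<20; q=xx[k].mean(),yy[k].mean(); S.append(onplane(ci,*q,.0365)); print(q,S[-1])
S=np.array(S); e=S[1]-S[0]; print('screw line ang',np.degrees(np.arctan2(e[1],e[0])),np.linalg.norm(e))
hx=e[:2]/np.linalg.norm(e[:2]); hy=np.array([-hx[1],hx[0]])
mid=S.mean(0)[:2]  # at housing y=-88
def hf(P): q=np.asarray(P)[:2]-mid; return np.round([q@hx*1000,q@hy*1000-88],1)
# orange posts
m=(H[...,0]<=20)&(H[...,1]>130)&(H[...,2]>90); m[120:]=0
for c,s in blobs(m,8): print('orange',c,s, hf(onplane(ci,s[0]+s[2]/2,s[1],.035)))
# chute wall edges by rows
g=cv2.cvtColor(p,cv2.COLOR_RGB2GRAY)
for r in (172,185,200,215,230): 
    row=g[r].astype(int); xs=np.nonzero(row>95)[0]; xs=xs[(xs>240)&(xs<400)]; print(r,xs.min(),xs.max(),hf(onplane(ci,xs.min(),r,.032)),hf(onplane(ci,xs.max()+1,r,.032)))
# front end top corners
for c in range(258,384,8):
    col=g[:,c].astype(int); ys=np.nonzero(col[130:250]>95)[0]
    if len(ys): print(c,130+ys.min(),hf(onplane(ci,c,130+ys.min(),.032)),hf(pt(ci,c,132+ys.min(),d[132+ys.min(),c])), round(float(pt(ci,c,132+ys.min(),d[132+ys.min(),c])[2]),3))
# housing edge
for c in range(150,600,50):
    col=H[:,c]; k=np.nonzero((col[40:130,0]>100)&(col[40:130,1]>120)&(col[40:130,2]>50))[0]; print(c,40+k.max(),hf(onplane(ci,c,40+k.max(),.035)))
E
```

```text
(np.float64(108.74524714828897), np.float64(35.98605830164765)) [ 0.46203284 -0.17678969  0.0365    ]
(np.float64(623.5617685305592), np.float64(37.644993498049416)) [ 0.63829056 -0.19806043  0.0365    ]
screw line ang -6.881162467494972 0.17753654669155522
orange [305.7         79.26666667] [301  76  10   8  60] [ -21.1 -100.6]
orange [415.36        79.22666667] [400  76  27   8  75] [  17.7 -100.5]
172 256 381 [ -41.8 -136.6] [   9.1 -136.5]
185 257 380 [ -41.7 -142. ] [   9.  -141.9]
200 258 379 [ -41.6 -148.4] [   9.  -148.3]
215 259 378 [ -41.5 -155. ] [   9.  -154.9]
230 260 377 [ -41.5 -161.8] [   8.9 -161.7]
258 167 [ -40.9 -134.5] [ -40.8 -135.2] 0.033
266 158 [ -37.5 -130.9] [ -40.3 -134.6] 0.015
274 155 [ -34.2 -129.7] [ -37.9 -134.7] 0.007
282 155 [ -31.1 -129.7] [ -34.3 -135. ] 0.005
290 155 [ -27.9 -129.7] [ -30.5 -135.1] 0.004
298 155 [ -24.7 -129.6] [ -26.5 -134.9] 0.005
306 155 [ -21.5 -129.6] [ -22.6 -135. ] 0.005
314 155 [ -18.4 -129.6] [ -18.7 -135. ] 0.004
322 155 [ -15.2 -129.6] [ -14.8 -135.2] 0.003
330 155 [ -12.  -129.6] [ -10.9 -134.9] 0.005
338 155 [  -8.8 -129.6] [  -7. -135.] 0.004
346 155 [  -5.6 -129.6] [  -3.2 -134.9] 0.005
354 155 [  -2.5 -129.6] [   0.8 -135. ] 0.004
362 155 [   0.7 -129.6] [   3.8 -133.9] 0.011
370 156 [   3.9 -130. ] [   7.3 -134.1] 0.012
378 164 [   7.3 -133.2] [   7.7 -134.4] 0.03
150 74 [ -77.3 -100. ]
200 74 [ -59.3 -100. ]
250 73 [-41.3 -99.6]
300 74 [-23.3 -99.9]
350 74 [ -5.3 -99.8]
400 74 [ 12.7 -99.8]
450 74 [ 30.8 -99.7]
500 74 [ 48.8 -99.7]
550 75 [  67. -100.]
```

Emit:
{"api": "drive_tool", "payload": {
  "fingers": [0, 0, 0, 0, 0, 0, 0, 0],
  "travel": [
    [0, 0, 4],
    [0, 0, 6],
    [-5, 0, 6.3],
    [-9, 0, 0],
    [-9, 0, 0],
    [-6, 0, 0],
    [0, 0, 0],
    [0, 0, 0]
  ],
  "yaw": [0, 0, 0, 0, 0, 0, 0, 0]
}}

```text
clock: 40.65
ee_pos: [0.5429, -0.2536, 0.0114]
tool_rot: [[-0.117, 0.003, 0.993], [-0.993, -0.003, -0.117], [0.002, -1.0, 0.004]]
wrist_force: [-0.0, -0.9, 7.2]
gripper_width: 0.0488
```

```bash
cat > meas.py <<'E'
from h import *
import sys
ci,p,d=look('wrist',sys.argv[1]); H=hsv(p); g=cv2.cvtColor(p,cv2.COLOR_RGB2GRAY)
o=bot.get_obs(); print(o['clock'],o['ee_pos'],'jaw',np.degrees(np.arctan2(o['tool_rot'][1,2],o['tool_rot'][0,2])),o['gripper_width'],o['wrist_force'])
# housing frame from first measured wrist screws
mid=np.array([.55016,-.18743]); th=np.radians(-6.88); hx=np.array([np.cos(th),np.sin(th)]); hy=np.array([-hx[1],hx[0]])
def hf(P): q=np.asarray(P)[:2]-mid; return np.round([q@hx*1000,q@hy*1000-88],1)
def hz(u,v): P=pt(ci,u,v,d[v,u]); return hf(P),round(float(P[2]),4)
m=(H[...,0]<=20)&(H[...,1]>130)&(H[...,2]>80); m[140:]=0
for c,s in blobs(m,8): print('orange',s,[hf(onplane(ci,u,s[1],.035)) for u in (s[0],s[0]+s[2])])
for r in (180,195,210,225):
    xs=np.nonzero(g[r]>85)[0]; xs=xs[(xs>235)&(xs<405)]; print(r,xs.min(),xs.max(),hf(onplane(ci,xs.min(),r,.032)),hf(onplane(ci,xs.max()+1,r,.032)))
for c in range(282,370,12):
    k=[(hz(c,v),v) for v in range(90,175)]
    f=[a for a in k if a[0][1]<.012 and a[0][1]>.003]
    print(c, f[0] if f else None)
E
python3 meas.py w24
```

```text
40.7 [ 0.54284715 -0.25354464  0.01140006] jaw -6.735900691508787 0.04938623436489942 [ 0.16864477 -1.15535254  5.7914856 ]
180 257 380 [ -25.3 -111.4] [  25.2 -111.3]
195 258 380 [ -25.2 -117.7] [  25.6 -117.6]
210 259 378 [ -25.1 -124.3] [  25.1 -124.2]
225 260 377 [ -25.1 -131. ] [  25.1 -130.9]
282 ((array([ -17.8, -105.9]), 0.0058), 156)
294 ((array([ -12.2, -105.7]), 0.0034), 155)
306 ((array([  -6.3, -106.1]), 0.0042), 156)
318 ((array([  -0.5, -105.8]), 0.0059), 156)
330 ((array([   5.3, -105.9]), 0.0053), 156)
342 ((array([  11.2, -106.1]), 0.0042), 156)
354 ((array([  17.1, -106. ]), 0.0044), 156)
366 ((array([  22.6, -105.6]), 0.0065), 156)
```

View pics/w24.png

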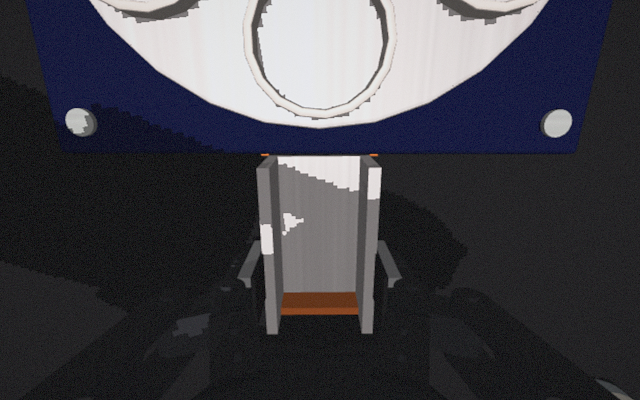

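Centred: the walls are at ±25 mm in the housing's axes, about 6 mm from the face. Pushing it home gently.

Emit:
{"api": "drive_tool", "payload": {
  "fingers": [0, 0, 0, 0, 0, 0],
  "travel": [
    [-2, 0, 0],
    [-2, 0, 0],
    [-1, 0, 0],
    [-1, 0, 0],
    [-1, 0, 0],
    [0, 0, 0]
  ],
  "yaw": [0, 0, 0, 0, 0, 0]
}}

```text
clock: 41.45
ee_pos: [0.5435, -0.2479, 0.0114]
tool_rot: [[-0.117, 0.003, 0.993], [-0.993, -0.005, -0.117], [0.005, -1.0, 0.004]]
wrist_force: [-1.0, -5.9, 4.6]
gripper_width: 0.049
```

```bash
python3 meas.py w25
```

```text
41.5 [ 0.54354527 -0.24787005  0.01143278] jaw -6.74511873853303 0.048884356402355555 [-0.48237321 -5.25577363  5.01730873]
180 257 380 [ -25.2 -105.6] [  25.1 -105.5]
195 258 380 [ -25.2 -111.9] [  25.5 -111.8]
210 259 378 [ -25.1 -118.5] [  25.1 -118.4]
225 260 377 [ -25.1 -125.2] [  25.1 -125.2]
282 ((array([ -18.2, -106.4]), 0.0041), 168)
294 ((array([ -12.2, -106.1]), 0.0051), 168)
306 ((array([  -6.3, -106.2]), 0.0048), 168)
318 ((array([  -0.5, -106.3]), 0.004), 168)
330 ((array([   5.4, -106.2]), 0.0046), 168)
342 ((array([  11.3, -106.2]), 0.0047), 168)
354 ((array([  17.3, -106.4]), 0.0038), 168)
366 None
```

View pics/w25.png

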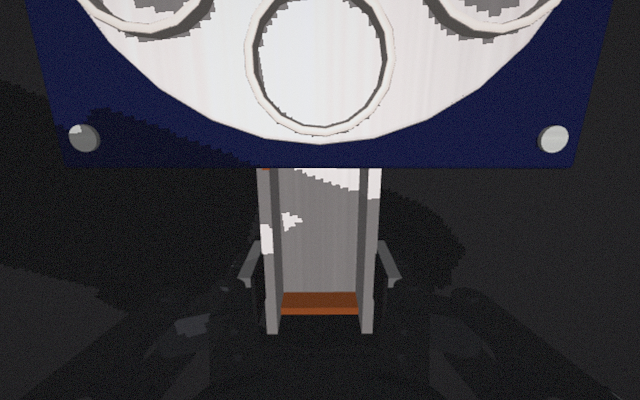

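Emit:
{"api": "drive_tool", "payload": {
  "fingers": [0, 0, 0.75, 0.75, 0.75, 0.75, 1, 1],
  "travel": [
    [-1, 0, 0],
    [0, 0, 0],
    [0, 0, 0],
    [0, 0, 0],
    [0, 0, 0],
    [0, 0, 0],
    [0, 0, 0],
    [0, 0, 0]
  ],
  "yaw": [0, 0, 0, 0, 0, 0, 0, 0]
}}

```text
clock: 42.5
ee_pos: [0.5423, -0.2445, 0.0093]
tool_rot: [[-0.118, 0.0, 0.993], [-0.993, 0.0, -0.118], [-0.0, -1.0, 0.0]]
wrist_force: [-0.5, -0.1, 0.1]
gripper_width: 0.0851
```

Emit:
{"api": "drive_tool", "payload": {
  "fingers": [1, 1, 1, 1, 1, 1, 1, 1],
  "travel": [
    [0, -15, 0],
    [0, -40, 0],
    [0, -40, 0],
    [0, -40, 0],
    [20, -20, 0],
    [45, 0, 0],
    [45, 0, 0],
    [0, 0, 0]
  ],
  "yaw": [0, 0, 0, 0, 0, 0, 0, 0]
}}

```text
clock: 43.5
ee_pos: [0.528, -0.3574, 0.164]
tool_rot: [[-0.122, -0.001, 0.993], [-0.993, -0.0, -0.122], [0.0, -1.0, -0.001]]
wrist_force: [-0.4, 0.0, -1.3]
gripper_width: 0.0856
```

```bash
python3 - <<'E'
from h import *
ci,p,d=look('wrist','w26'); np.savez('pics/w26.npz',p=p,d=d,**{k:np.array(v) for k,v in ci.items()})
look('top','t26',(280,150,460,280),4)
look('side','s26',(260,180,420,340),4)
print(bot.get_obs()['clock'])
E
```

```text
43.65
```

View pics/w26.png

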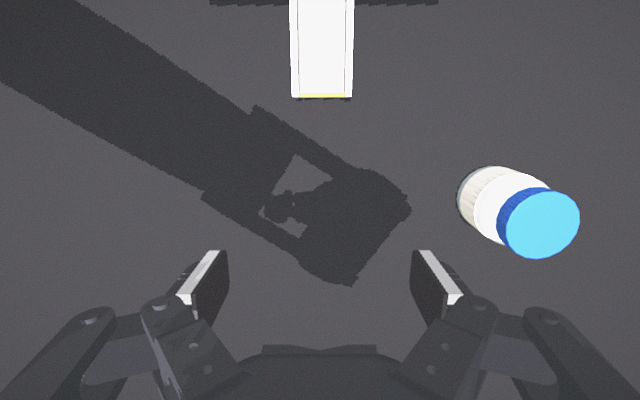

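View pics/t26.png

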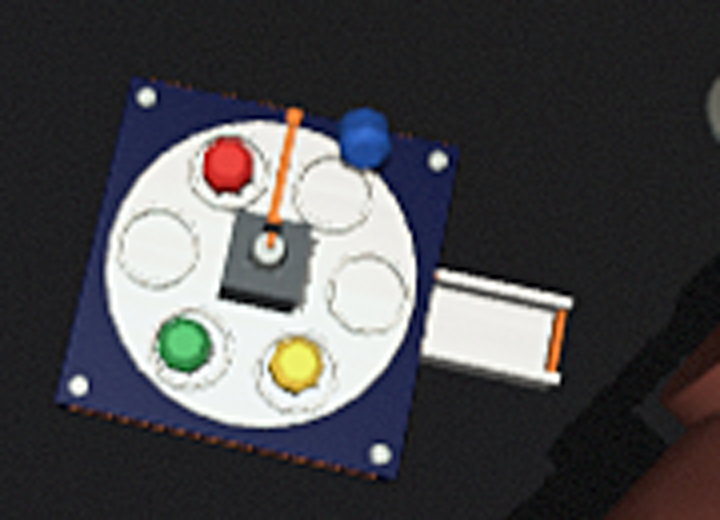

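View pics/s26.png

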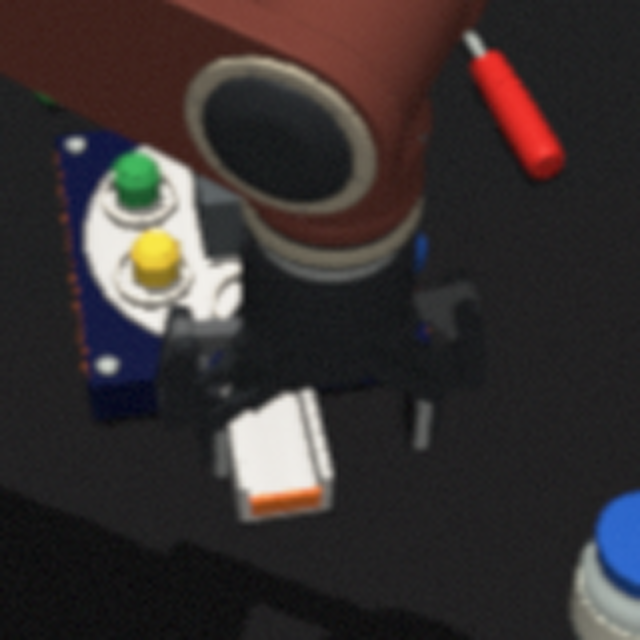

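The chute is flush, but the blue capsule has been knocked out of cup5. It now lies near the deck's edge at top pixel (371,184). Measuring it to mend this.

```bash
python3 chute.py top; python3 - <<'E'
from h import *
ci,p,d=look('top','t27',(340,160,400,220),10); H=hsv(p)
m=(H[...,0]>=100)&(H[...,0]<=118)&(H[...,1]>110)&(H[...,2]>100); m[:, :350]=0;m[:,395:]=0;m[:170]=0;m[205:]=0
for c,s in blobs(m,5): print(c,s)
W=np.array([pt(ci,x,y,d[y,x]) for y,x in zip(*np.nonzero(m))]); print(len(W),np.round(np.percentile(W,[2,25,50,75,98],axis=0),4))
mid=np.array([.5615,-.0998]); th=np.radians(-6.9); hx=np.array([np.cos(th),np.sin(th)]); hy=np.array([-hx[1],hx[0]])
q=W[:,:2]-mid; print('housing',np.round(np.median(q@hx),4),np.round(np.median(q@hy),4))
E
```

```text
top all 613 [  -1.9 -181.7] [172.3 156.5] 0.9 z [0.0042 0.008  0.0334]
top top 175 [   1.8 -142. ] [50.6 77.8] 0.1 z [0.0271 0.0317 0.0351]
[371.66666667 174.56666667] [365 170  14  11 120]
120 [[ 0.6579 -0.1671  0.0021]
 [ 0.6634 -0.1596  0.0468]
 [ 0.6686 -0.1533  0.0496]
 [ 0.673  -0.1469  0.0517]
 [ 0.6782 -0.1402  0.0559]]
housing 0.1127 -0.0405
```

View pics/t27.png

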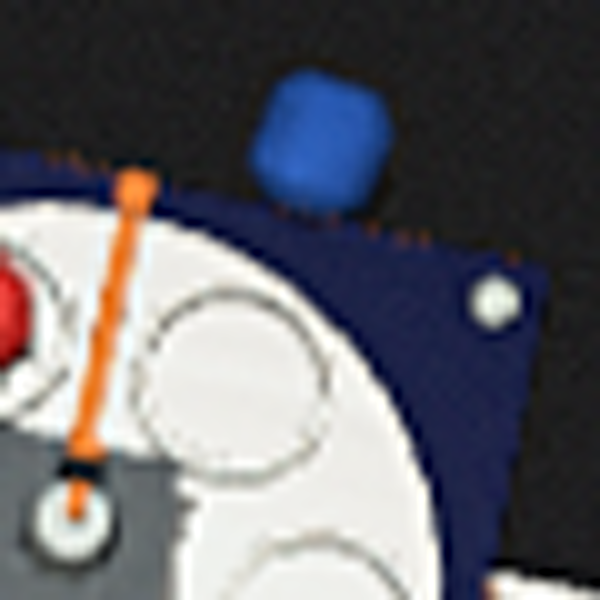

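It is still moving, rolling off the deck's +x side. Letting it settle while I lift away.

Emit:
{"api": "drive_tool", "payload": {
  "fingers": [0.7, 0.7, 0.7, 0.7],
  "travel": [
    [0, -15, 0],
    [0, -15, 0],
    [0, 0, 0],
    [0, 0, 0]
  ],
  "yaw": [0, 0, 0, 0]
}}

```text
clock: 44.25
ee_pos: [0.5294, -0.3538, 0.1947]
tool_rot: [[-0.118, 0.0, 0.993], [-0.993, -0.0, -0.118], [0.0, -1.0, 0.001]]
wrist_force: [0.8, -0.2, 0.0]
gripper_width: 0.0597
```

```bash
python3 - <<'E'
from h import *
ci,p,d=look('top','t28',(240,80,460,240),3.6); H=hsv(p)
m=(H[...,0]>=100)&(H[...,0]<=118)&(H[...,1]>110)&(H[...,2]>90); m[:, :250]=0;m[:,455:]=0;m[:60]=0;m[185:]=0
for c,s in blobs(m,25): print(c,s,onplane(ci,*c,.0155))
print(bot.get_obs()['clock'])
E
```

```text
[371.12686567 174.37313433] [365 168  13  13 134] [ 0.67843922 -0.15514665  0.0155    ]
44.3
```

View pics/t28.png

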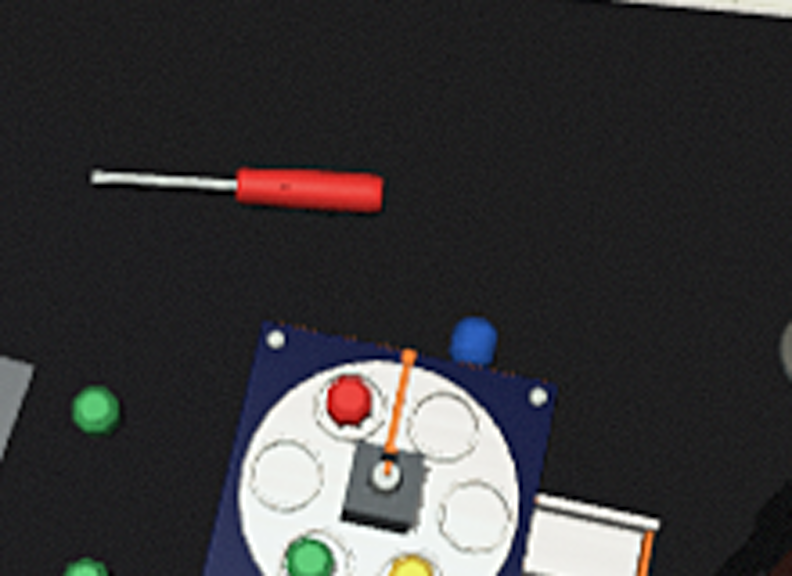

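```bash
python3 - <<'E'
from h import *
goto((0.675,-0.155,0.14),83.1)
E
```

```text
t 44.3 travel [-214.4   54.1  121.5] yaw -89.9 jawang -6.8 J6 -33.7
```

Emit:
{"api": "drive_tool", "payload": {
  "fingers": [0.7, 0.7, 0.7, 0.7, 0.7, 0.7, 0.7, 0.7, 0.7, 0.7, 0.7, 0.7, 0.7, 0.7, 0.7, 0.7],
  "travel": [
    [-35.7, 0, 20.2],
    [-35.7, 0, 20.2],
    [-35.7, 0, 20.2],
    [-35.7, 0, 20.2],
    [-35.7, 0, 20.2],
    [-35.7, 0, 20.2],
    [0, 0, 0],
    [0, 0, 0],
    [0, 0, 0],
    [0, 0, 0],
    [0, 0, 0],
    [0, 0, 0],
    [0, 0, 0],
    [0, 20, 0],
    [0, 20, 0],
    [0, 0, 0]
  ],
  "yaw": [0, 0, 0, 0, 0, 0, -10, -10, -10, -10, -10, -10, -10, -10, -9.9, 0]
}}

```text
clock: 46.3
ee_pos: [0.6731, -0.1548, 0.151]
tool_rot: [[0.993, -0.006, 0.122], [-0.122, 0.002, 0.993], [-0.006, -1.0, 0.001]]
wrist_force: [-1.0, 0.5, -0.8]
gripper_width: 0.0597
```

```bash
python3 - <<'E'
from h import *
ci,p,d=look('wrist','w29'); H=hsv(p)
m=(H[...,0]>=100)&(H[...,0]<=116)&(H[...,1]>110)&(H[...,2]>70)
for c,s in blobs(m,200): print(c,s,onplane(ci,*c,.0155))
goto((0.675,-0.155,0.14),83.1)
E
```

```text
[457.92253521 139.10371319] [ 404   84   91   88 1562] [ 0.6437962  -0.02669734  0.0155    ]
[265.09495549 132.08902077] [249 117  38  35 337] [ 0.61682285 -0.19629143  0.0155    ]
[318.87306502 190.21878225] [303 173  32  36 969] [ 0.67553537 -0.15552499  0.0155    ]
[ 26.16984258 272.25545429] [   0  237   63   72 3621] [ 0.72467578 -0.45952597  0.0155    ]
t 46.35 travel [ 1.  12.7  0.3] yaw -0.1 jawang 83.0 J6 -102.1
```

View pics/w29.png

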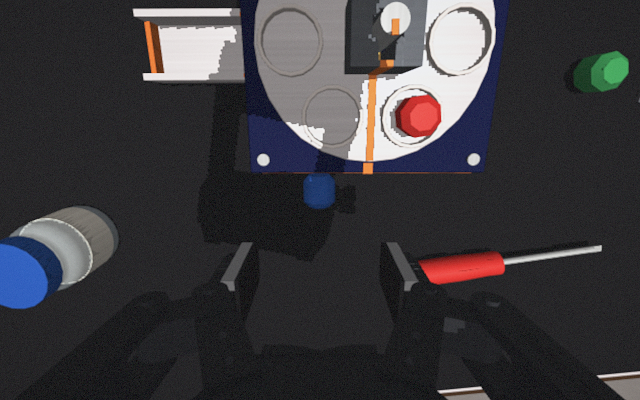

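```bash
python3 - <<'E'
from h import *
ci,p,d=look('wrist','w30'); 
q=p[150:230,270:380,::-1]; q=cv2.convertScaleAbs(cv2.resize(q,None,fx=7,fy=7,interpolation=cv2.INTER_CUBIC),alpha=2.2); cv2.imwrite('pics/w30.png',q)
for v in range(176,208,4): print(v,[tuple(np.round(pt(ci,u,v,d[v,u]),3)) for u in (308,319,330)])
E
```

```text
176 [(np.float64(0.661), np.float64(-0.164), np.float64(0.02)), (np.float64(0.662), np.float64(-0.154), np.float64(0.024)), (np.float64(0.664), np.float64(-0.144), np.float64(0.02))]
180 [(np.float64(0.664), np.float64(-0.164), np.float64(0.026)), (np.float64(0.664), np.float64(-0.154), np.float64(0.028)), (np.float64(0.667), np.float64(-0.145), np.float64(0.024))]
184 [(np.float64(0.668), np.float64(-0.165), np.float64(0.026)), (np.float64(0.668), np.float64(-0.155), np.float64(0.028)), (np.float64(0.671), np.float64(-0.145), np.float64(0.023))]
188 [(np.float64(0.671), np.float64(-0.165), np.float64(0.025)), (np.float64(0.672), np.float64(-0.155), np.float64(0.028)), (np.float64(0.674), np.float64(-0.145), np.float64(0.025))]
192 [(np.float64(0.675), np.float64(-0.166), np.float64(0.025)), (np.float64(0.675), np.float64(-0.156), np.float64(0.029)), (np.float64(0.677), np.float64(-0.146), np.float64(0.026))]
196 [(np.float64(0.679), np.float64(-0.166), np.float64(0.026)), (np.float64(0.679), np.float64(-0.156), np.float64(0.029)), (np.float64(0.682), np.float64(-0.146), np.float64(0.024))]
200 [(np.float64(0.683), np.float64(-0.167), np.float64(0.025)), (np.float64(0.683), np.float64(-0.157), np.float64(0.029)), (np.float64(0.685), np.float64(-0.147), np.float64(0.024))]
204 [(np.float64(0.694), np.float64(-0.169), np.float64(-0.0)), (np.float64(0.688), np.float64(-0.157), np.float64(0.025)), (np.float64(0.697), np.float64(-0.147), np.float64(0.0))]
```

View pics/w30.png

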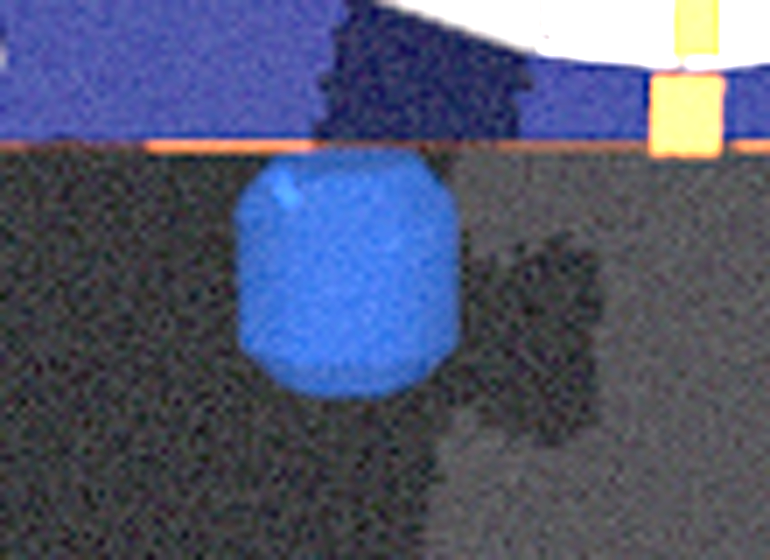

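Blue lies on its side against the housing's +x face, top at 29 mm, centre about (0.6745, -0.1555). The jaws already straddle it, so going down to grip.

Emit:
{"api": "drive_tool", "payload": {
  "fingers": [0.7, 0.7, 0.7, 0.7, 0.7, 0.7, 0, 0, 0, 0, 0, 0],
  "travel": [
    [3.5, 30, -0.5],
    [0, 40, 0],
    [0, 35, 0],
    [0, 25, 0],
    [0, 15, 0],
    [0, 0, 0],
    [0, 0, 0],
    [0, 0, 0],
    [0, 0, 0],
    [0, 0, 0],
    [0, 0, 0],
    [0, 0, 0]
  ],
  "yaw": [0, 0, 0, 0, 0, 0, 0, 0, 0, 0, 0, 0]
}}

```text
clock: 47.9
ee_pos: [0.6799, -0.1568, 0.0116]
tool_rot: [[0.993, 0.003, 0.12], [-0.12, -0.001, 0.993], [0.004, -1.0, -0.001]]
wrist_force: [0.4, 0.3, 5.8]
gripper_width: 0.0267
```

Emit:
{"api": "drive_tool", "payload": {
  "fingers": [0, 0, 0, 0, 0, 0, 0, 0, 0],
  "travel": [
    [0, -15, 0],
    [0, -40, 0],
    [0, -50, 0],
    [0, -49, 0],
    [0, 0, 0],
    [0, 0, 0],
    [0, 0, 0],
    [0, 0, 0],
    [0, 0, 0]
  ],
  "yaw": [0, 0, 0, 0, 10, 10, 10, 0, 0]
}}

```text
clock: 49.02
ee_pos: [0.6782, -0.1563, 0.1635]
tool_rot: [[0.801, -0.0, 0.598], [-0.598, 0.0, 0.801], [-0.0, -1.0, -0.0]]
wrist_force: [0.6, -0.8, -0.4]
gripper_width: 0.0265
```

```bash
python3 - <<'E'
from h import *
goto((0.6095,-0.1368,0.16),53.1)
look('wrist','w31')
E
```

```text
t 49.02 travel [-66.7   3.5 -25.5] yaw 0.2 jawang 53.3 J6 -72.4
```

View pics/w31.png

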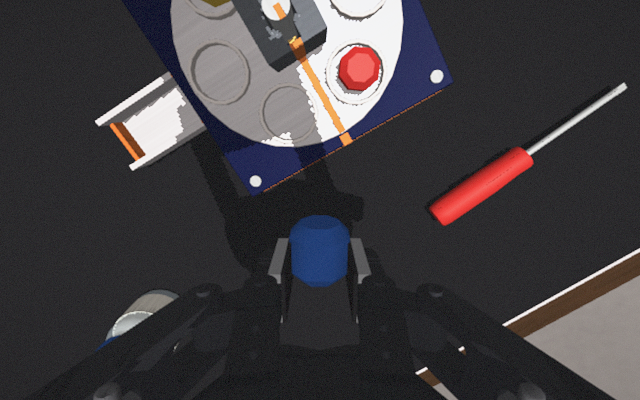

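Emit:
{"api": "drive_tool", "payload": {
  "fingers": [0, 0, 0, 0],
  "travel": [
    [-32, 0, -13],
    [-31.5, 0, -12.5],
    [0, 0, 0],
    [0, 0, 0]
  ],
  "yaw": [0, 0, 0, 0]
}}

```text
clock: 49.58
ee_pos: [0.6128, -0.1389, 0.1638]
tool_rot: [[0.8, 0.001, 0.6], [-0.6, -0.0, 0.8], [0.001, -1.0, 0.0]]
wrist_force: [0.6, 0.8, -0.1]
gripper_width: 0.0268
```

```bash
python3 - <<'E'
from h import *
goto((0.6119,-0.1386,0.048),53.1)
ci,p,d=look('wrist','w32')
print(proj(ci,np.array([[0.6095,-0.1368,0.049]])),bot.get_obs()['gripper_width'])
E
```

```text
t 49.58 travel [ -1.1 115.8  -0.4] yaw 0.1 jawang 53.2 J6 -72.7
[[319.35584741 188.05616973]] 0.026557084908348023
```

View pics/w32.png

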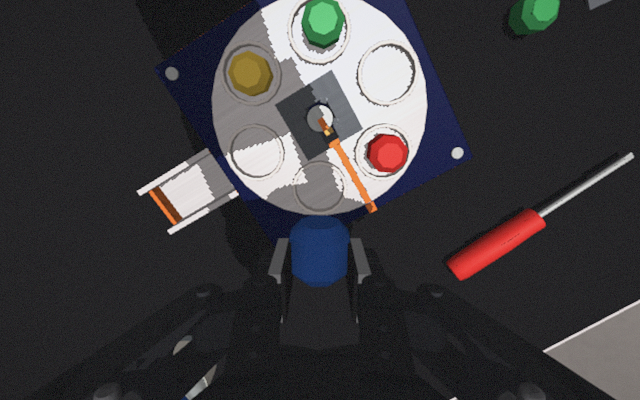

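Emit:
{"api": "drive_tool", "payload": {
  "fingers": [0, 0, 0, 0, 0, 0, 0.5, 0.5, 0.5, 0.5, 0.5, 0.5, 0.5],
  "travel": [
    [-1, 40, 0],
    [0, 30, 0],
    [0, 20, 0],
    [0, 12, 0],
    [0, 10, 0],
    [0, 0, 0],
    [0, 0, 0],
    [0, 0, 0],
    [0, 0, 0],
    [0, -20, 0],
    [0, -40, 0],
    [0, -40, 0],
    [0, -10, 0]
  ],
  "yaw": [0, 0, 0, 0, 0, 0, 0, 0, 0, 0, 0, 0, 0]
}}

```text
clock: 51.25
ee_pos: [0.6138, -0.1388, 0.167]
tool_rot: [[0.8, 0.008, 0.6], [-0.6, -0.003, 0.8], [0.008, -1.0, 0.003]]
wrist_force: [0.0, 0.5, 0.6]
gripper_width: 0.043
```

```bash
python3 - <<'E'
from h import *
goto((0.5,0.1,0.2),53.1)
ci,p,d=look('wrist','w33')
for u,v in ((315,180),(319,185),(320,190),(317,176)): print(np.round(pt(ci,u,v,d[v,u]),4))
E
```

```text
t 51.25 travel [-234.   -34.5  122.9] yaw 0.0 jawang 53.1 J6 -72.6
[ 0.6002 -0.1333  0.0677]
[ 0.6052 -0.133   0.069 ]
[ 0.609  -0.1348  0.069 ]
[ 0.5987 -0.1301  0.0667]
```

View pics/w33.png

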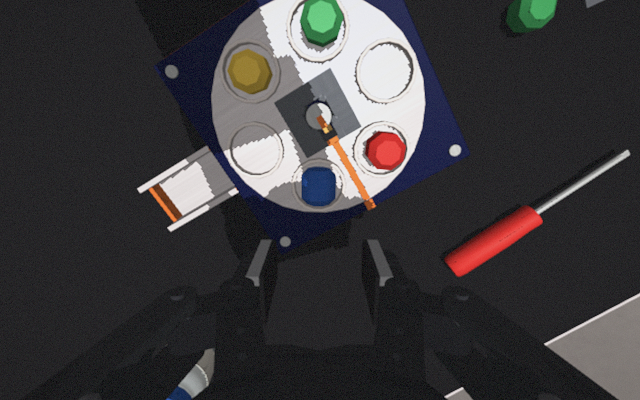

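Blue is back in cup5, with its top at 69 mm. Backing the arm off for the final checks.

Emit:
{"api": "drive_tool", "payload": {
  "fingers": [0.5, 0.5, 0.5, 0.5, 0.5, 0.5, 0.5, 0.5, 0.5, 0.5, 0.5, 0.5],
  "travel": [
    [0, -40, 0],
    [0, -30, 0],
    [-39, 0, 30],
    [-39, 0, 30],
    [-39, 0, 30],
    [-39, 0, 30],
    [-39, 0, 30],
    [-39, 0, 30],
    [0, 0, 40],
    [0, 0, 40],
    [0, 0, 0],
    [0, 0, 0]
  ],
  "yaw": [0, 0, 0, 0, 0, 0, 0, 0, 0, 0, 0, 0]
}}

```text
clock: 52.8
ee_pos: [0.5794, 0.2099, 0.23]
tool_rot: [[0.8, -0.002, 0.6], [-0.6, -0.001, 0.8], [-0.001, -1.0, -0.002]]
wrist_force: [0.1, -0.4, -0.5]
gripper_width: 0.0427
```

```bash
python3 chute.py top; python3 - <<'E'
from h import *
ci,p,d=look('top','t34',(280,150,460,280),4); H=hsv(p)
look('side','s34',(240,160,440,340),4); cv2.imwrite('pics/tfull.png',p[:,:,::-1])
for n,h0,h1,u,v in (('red',0,6,337,191),('yel',22,34,354,241),('green',50,80,326,235),('blue',100,118,364,197)):
    W=np.array([pt(ci,x,y,d[y,x]) for y in range(v-9,v+10) for x in range(u-9,u+10) if h0<=H[y,x,0]<=h1 and H[y,x,1]>110 and H[y,x,2]>(110 if n=='blue' else 60)])
    print(n,len(W),np.round(np.percentile(W[:,2],[50,90]),4),np.round(W[W[:,2]>np.median(W[:,2])].mean(0),4) )
print(bot.get_obs()['clock'],bot.get_obs()['ee_pos'])
E
```

```text
top all 602 [   5.6 -181.4] [167.8 156.1] 0.0 z [0.0042 0.0088 0.0334]
top top 171 [   1.4 -141.8] [50.6 76.8] 0.3 z [0.0275 0.0313 0.035 ]
red 138 [0.0682 0.071 ] [ 0.6191 -0.0744  0.0701]
yel 138 [0.0682 0.0717] [ 0.506  -0.1227  0.0842]
green 126 [0.0691 0.0714] [ 0.5131 -0.0608  0.0706]
blue 131 [0.0668 0.0699] [ 0.6105 -0.1367  0.069 ]
52.95 [0.57975026 0.20951949 0.23104805]
```

View pics/t34.png

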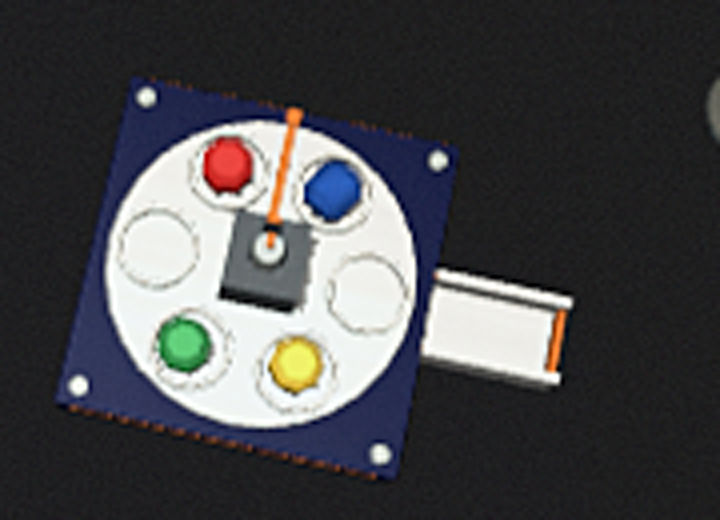

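View pics/s34.png

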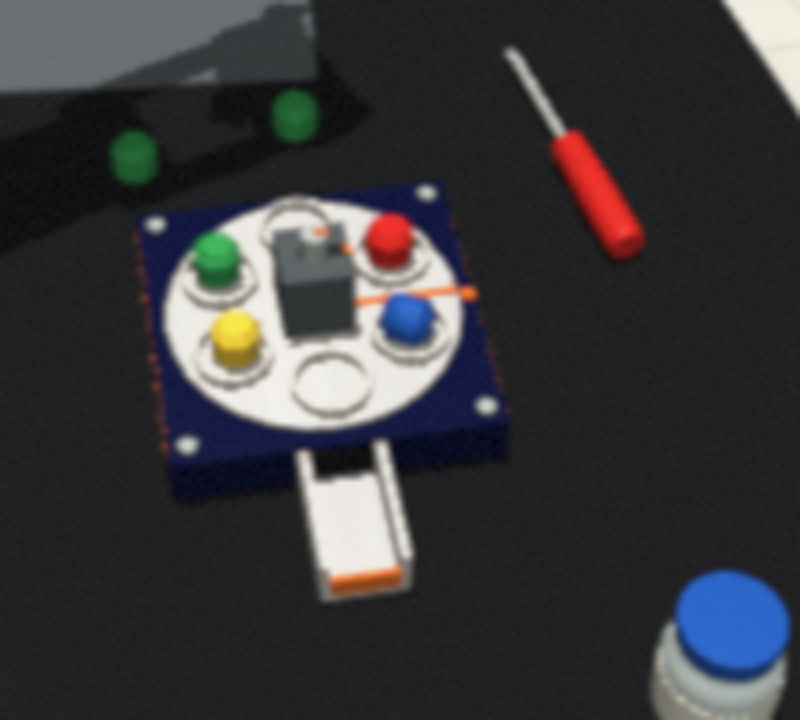

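View pics/tfull.png

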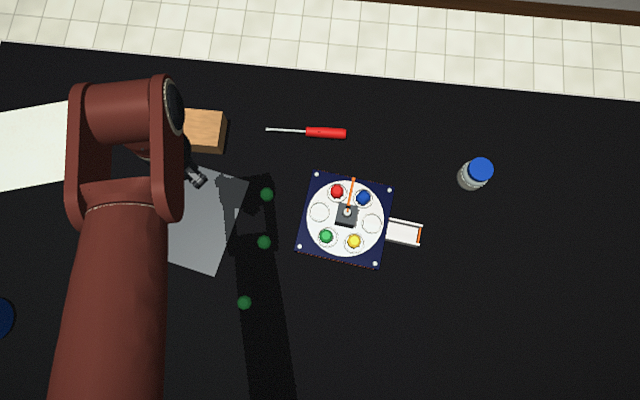

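```bash
python3 - <<'E'
from h import *
goto((0.60,-0.27,0.23),53.1)
E
```

```text
t 52.95 travel [ 304.3    1.2 -371.2] yaw -0.0 jawang 53.1 J6 -40.1
```

Emit:
{"api": "drive_tool", "payload": {
  "fingers": [0.5, 0.5, 0.5, 0.5, 0.5, 0.5, 0.5, 0.5, 0.5, 0.5, 0.5, 0.5, 0.5, 0.5, 0.5, 0.5, 0.5, 0.5],
  "travel": [
    [30, 0, -37],
    [30, 0, -37],
    [30, 0, -37],
    [30, 0, -37],
    [30, 0, -37],
    [30, 0, -37],
    [30, 0, -37],
    [30, 0, -37],
    [30, 0, -37],
    [30, 0, -37],
    [0, 0, 0],
    [0, 0, 0],
    [0, 0, 0],
    [0, 0, 0],
    [0, 0, 0],
    [0, 0, 0],
    [0, 0, 0],
    [0, 0, 0]
  ],
  "yaw": [0, 0, 0, 0, 0, 0, 0, 0, 0, 0, 10, 10, 10, 10, 10, 10, 0, 0]
}}

```text
clock: 55.2
ee_pos: [0.5978, -0.2658, 0.2315]
tool_rot: [[-0.118, 0.0, 0.993], [-0.993, -0.0, -0.118], [0.0, -1.0, 0.0]]
wrist_force: [-0.5, -0.6, 0.1]
gripper_width: 0.0427
```

```bash
python3 chute.py wrist; python3 - <<'E'
from h import *
ci,p,d=look('wrist','w35'); np.savez('pics/w35.npz',p=p,d=d,**{k:np.array(v) for k,v in ci.items()})
print(bot.get_obs()['clock'],bot.get_obs()['ee_pos'])
E
```

```text
wrist all 2658 [  -1.7 -141.8] [50.5 77.3] 0.1 z [0.0041 0.0058 0.033 ]
wrist top 753 [  -1.6 -141.8] [50.5 77. ] 0.2 z [0.0279 0.0322 0.0336]
55.3 [ 0.59801652 -0.26575421  0.23142642]
```

View pics/w35.png

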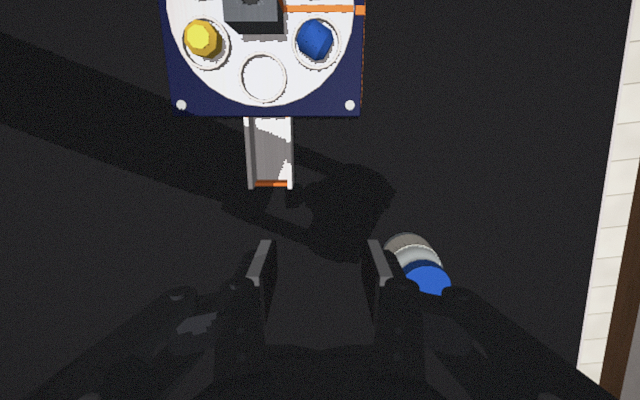

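```bash
python3 - <<'E'
from h import *
D=np.load('pics/w35.npz'); p=D['p'];d=D['d']; ci={k:(float(D[k]) if D[k].ndim==0 else D[k]) for k in ('vfov','cx','cy','origin','attitude')}
H=hsv(p); S=[]
for a in ((181,105),(350,105)):
    m=(H[...,1]<60)&(H[...,2]>130); yy,xx=np.nonzero(m); k=np.hypot(xx-a[0],yy-a[1])<9; S.append(onplane(ci,xx[k].mean(),yy[k].mean(),.0365)[:2])
S=np.array(S); e=S[1]-S[0]; hx=e/np.linalg.norm(e); hy=np.array([-hx[1],hx[0]]); mid=S.mean(0); print('len',np.linalg.norm(e))
v,u=np.mgrid[100:200,235:305]; W=np.array([pt(ci,a,b,d[b,a]) for a,b in zip(u.ravel(),v.ravel())])
q=W[:,:2]-mid; X=q@hx*1000; Y=q@hy*1000-88
k=(W[:,2]>.024)&(W[:,2]<.037)&(Y<-102)
r=cv2.minAreaRect(np.c_[X[k],Y[k]].astype(np.float32)); print('chute centre/size/ang in housing',np.round(r[0],1),np.round(r[1],1),round(r[2],2),'end y',Y[k].min())
for sgn in (-1,1):
    kk=k&(sgn*X>15); l=cv2.fitLine(np.c_[X[kk],Y[kk]].astype(np.float32),cv2.DIST_L2,0,.01,.01).ravel(); print('wall',sgn,kk.sum(),np.degrees(np.arctan2(l[0],l[1]))%180,l[2:], Y[kk].max())
E
```

```text
len 0.17652346950608788
chute centre/size/ang in housing [  -0.5 -141. ] [50.5 77.9] 0.02 end y -179.89132286115714
wall -1 438 179.8772 [ -22.277744 -139.35039 ] -102.02449471123461
wall 1 363 179.80144 [  22.421806 -139.77013 ] -102.90295019030557
```

```bash
python3 - <<'E'
from rig import bot
print(bot.hand_in(), bot.get_obs()['clock'])
E
```

```text
the job is handed in; nothing more can be done
the job is handed in; nothing more can be done
```

The job is done and handed in at about 55 s of the 210 s allowed.

- **Wheel:** I gripped the hub and turned it about 141°. When I opened the jaws it dropped onto the housing. The last pictures show it lying flat with its stripe in line with the housing's dash.
- **Capsules:** four were present (orange and white absent). Red is in cup0, green in cup2, yellow in cup3 and blue in cup5. For green I took the one farthest to the robot's left, and I did not touch the three look-alikes.
- **Blue knocked out:** after the chute was in place, I found blue had been knocked out of cup5 and was rolling off the housing. I let it come to rest on the bench, picked it up and put it back. It lies on its side in the cup, so it went in finally after the chute had been placed.
- **Chute:** it is butted against the outlet face. The last check put its centre within about 0.5 mm of the outlet's middle, its walls within about 0.2° of square, and its far end at y = −179.9 mm in the housing's axes (−180 expected).

Capsule tops measured about 70 mm high, and 69 mm for blue on its side, which is where seated capsules should be. Two readings disagreed:

- **Yellow:** one averaged top height came out at 84 mm. I put it down to stray depth points, since its median and 90th percentile matched the others.
- **Chute x position:** rougher readings from the top and wrist cameras gave +1.4 mm and −1.6 mm. I relied on the last one, measured against the housing's own screws.

The screwdriver, jar and carton were not touched.

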